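Dock the nested prep trays on the chopping board's rail and peel off the top tray

TASK

Set up the chopping board: slide the pair of nested steel trays along the worktop into the rail at the board's front edge, fully home until the spring catch snaps in, so that the rail holds the lower tray down. Then peel the clinging top tray off by lifting the corner with the thumb grip first, while the opposite corner is still seated, and finish holding the top tray up in the gripper, level and over the lower tray with at least ten centimetres of air between them. Leave the lower tray home in its rail and do not disturb the other things on the worktop and board.

Things in the scene. Friction and masses are not known exactly. Their poses are not given: they have to be found in the camera images.
- board: Wooden chopping board 250 x 160 x 20 mm with a steel tray rail along its robot-side edge; fixed. Origin: on the worktop, where the docked lower tray's origin must come. x: across the rail, away from the robot, towards the wood (wood at x = +67 to +227, y = -200 to +50 mm). y: along the rail to its open mouth, at the robot's left: the tray is pushed in along -y. z up.
- rail_mouth (a point): Open end of the rail, on the worktop, at y = +55 mm of the board; same axes. Two rails 9.5 mm high, inner faces at board x = +-62.5 mm, run from here to the end stop (face at board y = -86.5 mm). Lips at z = 6.5 to 9.5 mm reach in to x = +-57 mm over the tray's foot. From here to y = +81 mm the rails flare outwards by 12 mm each side.
- catch (a joint): Spring catch in the front rail, at board y = 0 (housing 15 mm high, out to board x = -87 mm): a wedge-nosed bolt that the tray's foot pushes aside. Value in m: 0 = sprung out (free, or snapped into a docked tray's notch), 0.002 to 0.006 = pressed back by the passing foot. Resists with about 7 N besides 1 to 2 N of sliding friction (polished foot); 1.5 mm play along the rail once in.
- lower_tray: Deep steel tray, loose, about 0.45 kg, on the worktop before the rail's mouth. Origin: centre of its underside. y: its long axis (docked: along the board's y, origin on the board's origin), z up. Body 106 (x) x 166 (y) x 50 mm high. Foot flange 122 x 170 x 4 mm runs under the rail lips, 1.5 mm play each side, 2.5 mm above; 11 mm wide catch notch in its edge x = -61 mm at y = 0.
- lower_rim (a point): Centre of the lower tray's mouth at rim height, 50 mm above its origin; same axes. Four small spring clips on the rim at x = +-55, y = +-56 mm, in brackets out to x = +-66 mm and up to 12 mm above the rim, hold the upper tray's ledge. Each lets go at 5 to 8 N upward once the ledge there has risen about 3 mm: 20 to 30 N pulled straight up, far less lifted at a corner.
- upper_tray: Shallow open steel tray, loose, about 0.15 kg, 106 x 166 x 47 mm, nested in the lower tray. Origin: centre of its underside, 34 mm above the lower tray's when seated; same axes. Ledge 106 x 166 mm at z = 16 to 20 mm rests on the lower rim, under the clips. Below it 97 x 157 mm, 1.5 mm play. Walls 3 mm, rolled rim 6 mm, rise to z = 47 mm. Empty, inside 91 x 151 mm.
- thumb_grip (a point): Centre of the upper tray's thumb grip: a thickened piece of its end wall, at the end away from the rail, beside the robot-side corner; at x = -24, y = +79.5, z = 34 mm of the upper tray, same axes. 40 mm wide (x), 8 mm thick (y), from the ledge (z = 20) to z = 48 mm. Pinch it across the 8 mm from above, one finger inside the tray, one outside, tips above the ledge.
- grip_corner (a point): Underside of the upper tray's ledge at the corner beside the thumb grip (x = -53, y = +83, z = 16 mm of the upper tray), 50 mm above the lower tray's origin when seated. The corner to lift first.
- far_corner (a point): Underside of the upper tray's ledge at the diagonally opposite corner (x = +53, y = -83, z = 16 mm of the upper tray), 50 mm above the lower tray's origin when seated.
- herb_jar: Bystander: small glass jar with a turned wooden lid, 47 mm across, 87 mm high, loose on the wooden board. Origin: centre of its underside.
- pinch_bowl: Bystander: small white bowl, 68 mm across, 46 mm high, loose on the wooden board. Origin: centre of its underside.
- teaspoon: Bystander: teaspoon 132 x 26 x 9 mm lying on the worktop to the right. Origin: centre of its underside.
- coffee_pod: Bystander: white coffee pod with a red foil lid, 51 mm across, 45 mm high, on the worktop to the right. Origin: centre of its underside.
- mug: Bystander: cream mug 87 mm across with handle, 91 mm high, at the left back. Origin: centre of its underside.
Things that resemble listed ones, but are neither listed nor needed, are in the scene too. Leave any turquoise look-alike of the upper_tray alone.

How it is judged:
On the way, in this order (a step that is already met when the one before it is completed fails the run):
1. the nested pair is fully home in the rail with the catch snapped in, the top tray still seated (y of lower_tray in the frame of board between -0.004 and 0.004 m and horizontal distance between lower_tray and board below 0.006 m and value of joint catch below 0.002 m and height (world z) of lower_tray below 0.006 m and z of each of grip_corner, far_corner in the frame of lower_tray below 0.054 m), for 0.1 s.
2. the corner with the thumb grip is lifted clear by more than 12 mm while the opposite corner is still seated (within 6 mm) and the lower tray stays home (z of grip_corner in the frame of lower_tray above 0.062 m and z of far_corner in the frame of lower_tray below 0.056 m and horizontal distance between lower_tray and board below 0.008 m), for 0.1 s.
At the end, for the whole second after the job is handed in: Upper tray held still by the fingers alone, level within 0.2 rad, its underside 90 mm or more above the lower tray's rim, its centre within 120 mm of the lower tray's seen from above; lower tray on the worktop, home within 4 mm along the rail (6 mm in all), catch out (under 2 mm) (z of upper_tray in the frame of lower_tray above 0.14 m and horizontal distance between upper_tray and lower_tray below 0.12 m and angle between upper_tray's own z axis and vertical below 0.2 rad and contact force between the fingers and upper_tray above 2 N and contact force between upper_tray and lower_tray below 0.2 N and linear speed of upper_tray below 0.03 m/s and y of lower_tray in the frame of board between -0.004 and 0.004 m and horizontal distance between lower_tray and board below 0.006 m and value of joint catch below 0.002 m and height (world z) of lower_tray below 0.006 m); the arm keeps its last pose, push and grip.
It fails at once if a bystander is moved by more than 15 mm (distance of any of herb_jar, pinch_bowl, teaspoon, coffee_pod, mug from where it was at the start of the episode above 0.015 m).
It also fails if it takes over 48 s, if anything falls off the work surface, if the arm or the gripper's body presses on something with over 40 N, if the wrist force passes 120 N, or if a joint passes its speed limit or range.

ROBOT

A 7-joint arm with a two-finger parallel gripper is mounted at the origin on a cart in front of the work surface, level with it; the furniture and walls round the work are solid. World frame = base frame: x ahead of the robot, y to its left, z up, the work surface at z = 0. Lengths are in m, angles in rad, forces in N, time in s.
With the tool pointing down it reaches from about 0.4 to 0.85 m from the base axis. Payload 10.4 kg.
Tool frame: the origin (TCP) lies at the very end of the fingers, on their centre line; the grasp point (between the pads) lies 19 mm behind it; z points along the fingers, y is the line along which they close (so a half turn about z gives the same grasp; the last joint's range is limited). The gripper opens to 85 mm and grips with 20 to 120 N. Pads are 22 mm wide; open, the fingers measure 114 mm over their backs; the gripper's body (76 mm by 85 mm) begins 54 mm behind the grasp point. The pads swing forward as they close: fully open they stand 13 mm farther back than shut.
Start: joints at [1.109, 0.332, -0.065, 1.46, 0.022, 1.35, -0.088], TCP at [0.266, -0.566, 0.231] pointing down, gripper open.
Joint ranges: [-2.6, 2.6], [-0.5, 2.12], [-1.47, 1.34], [0.16, 2.42], [-1.27, 4.41], [0.06, 2.06], [-2.6, 2.6]. Speed limits (rad/s): [2.22, 2.22, 2.79, 2.79, 3.14, 3.14, 3.14].

INTERFACE

Orientations are given as a unit quaternion [w, x, y, z].
In Python, from rig import env, read_camera, camera_model gives the robot as it stands.
- The arm moves only by the tool jog_arm, never from a script. Its argument "moves" is a list of rows, each an object with "fingers": the finger opening in cm, from 0 to 8.54; "linear": the shift along the tool's x, y, z in cm, a list of three; "rot": the turn, a rotation vector about the tool's x, y, z in degrees, a list of three. A call has 1 to 20 rows; each row shifts and turns the commanded pose from where the row before left it, along the tool's axes as they then stand; what a row does not reach is not made up. A row lasts 1/10 s, in which the tool goes at most 50 mm and 8.59 degrees, less where a joint would pass 70% of its speed; a pose out of reach is approached as far as the arm can. A call with a gripper value outside its range is refused whole. The fingers move at their own pace and stop on an object; the grip force is fixed at half the most. Time passes only in rows, so rows that do not move let the fingers close. It gives the time, the measured TCP pose, the force, the opening and the grip force at its end, in the units of the state.
- env.sense(): the state, without advancing time (a new reading comes with each control period).
- read_camera(name): name is "scene" or "top" or "wrist"; returns (picture, depth): 480x640x3 uint8, red, green, blue; 480x640 float32, m along the optical axis (not along the pixel's ray), 0 where there is no reading.
- camera_model(name): a dict with "camera_matrix" (3x3 intrinsics, pixels), "distortion" ([k1, k2, p1, p2, k3] as OpenCV has them; the pictures are not rectified), "extrinsics" (4x4, takes a point from camera to world coordinates). Camera axes: x right, y down, z forward; pixel columns grow to the right and rows downward; lengths in m; the calibration is good to about 2 mm. A picture is of the moment at which its call begins: read the wrist's pose just before it. camera_model takes no time and is no camera call; for the wrist camera it gives the pose at the moment of the call.
- env.close_job(): hands the job in; it is judged then, once.
The state is a dict: "clock": time; "joint_positions": joint angles; "joint_vel": joint speeds; "tau": joint torques, N m; "eef_pos": TCP position; "tool_rot": TCP orientation; "ft_force": force on the tool from outside, world axes, zero at the start; "moment": the same for the moment, N m; "width": finger opening in m; "grasp_force": force on a finger pad.
Only numpy, scipy, OpenCV 4.12 (cv2) and the standard library are available. Lean on these libraries where they do the work, as an engineer would, in place of code of your own. Each camera call takes 0.05 s, during which the arm holds its last target. There are 200 camera calls.

## Working session

There is one attempt and no reset: what is moved stays moved. The work goes in short steps, Python scripts to look and compute and a tool call to move; the robot and the scene stay as the last step left them, time stands still between calls to the robot, and variables do not carry over. Pictures are saved under pics/ and viewed, at most 10 in all, crops included, and the job is handed in when it is done.

Besides the shell and the picture viewer there is one more tool, called after "Request:" as name([rows], argument=value, ...), one row to a line, values as JSON. jog_arm: Moves the arm, as the interface text tells. Its arguments: {"type":"object","properties":{"moves":{"type":"array","items":{"type":"object","properties":{"fingers":{"type":"number"},"linear":{"type":"array","items":{"type":"number"}},"rot":{"type":"array","items":{"type":"number"}}}}}},"required":["moves"]}

```bash
mkdir -p pics; ls
cat > h.py <<'E'
import numpy as np, cv2
from rig import env, read_camera, camera_model
def pts(name, d, m=None):
    "world points HxWx3 from depth"
    m=m or camera_model(name); K=np.array(m["camera_matrix"]);D=np.array(m["distortion"]);T=np.array(m["extrinsics"])
    h,w=d.shape; g=np.stack(np.meshgrid(np.arange(w),np.arange(h)),-1).reshape(-1,1,2).astype(np.float64)
    n=cv2.undistortPoints(g,K,D).reshape(h,w,2)
    P=np.dstack([n*d[...,None],d]); return P@T[:3,:3].T+T[:3,3]
def ray(name, uv, z, m=None):
    "pixels cast on plane of height z"
    m=m or camera_model(name); T=np.array(m["extrinsics"])
    n=cv2.undistortPoints(np.array(uv,float).reshape(-1,1,2),np.array(m["camera_matrix"]),np.array(m["distortion"])).reshape(-1,2)
    r=np.c_[n,np.ones(len(n))]@T[:3,:3].T; return T[:3,3]+r*((z-T[2,3])/r[:,2:])
def shot(name,f):
    i,d=read_camera(name); cv2.imwrite(f"pics/{f}.png",i[...,::-1]); np.save(f"pics/{f}.npy",d); return i,d
E
python3 - <<'E'
from h import *
shot("top","top0");shot("scene","scene0")
s=env.sense();print({k:np.round(v,4) for k,v in s.items()})
for n in("top","scene"):
    m=camera_model(n);print(np.round(m["extrinsics"],3),np.round(m["camera_matrix"],1))
E
```

```text
pics
{'clock': np.float64(0.1), 'joint_positions': array([ 1.1094,  0.3329, -0.0647,  1.4609,  0.0216,  1.3499, -0.0885]), 'joint_vel': array([ 0.0003, -0.0031,  0.0009, -0.0015, -0.001 ,  0.0007,  0.0001]), 'tau': array([ 1.60000e-03, -6.26744e+01,  4.94000e-02, -3.92426e+01,
        1.63000e-02,  7.00000e-03,  0.00000e+00]), 'eef_pos': array([ 0.2654, -0.5655,  0.2306]), 'tool_rot': array([-7.000e-04,  9.760e-01,  2.177e-01, -2.000e-04]), 'ft_force': array([0.0627, 0.2376, 0.0212]), 'moment': array([-0.0046, -0.0013,  0.0017]), 'grasp_force': np.float64(0.0), 'width': np.float64(0.0855)}
[[ 0.007 -0.986  0.166  0.407]
 [-1.    -0.008 -0.009 -0.01 ]
 [ 0.01  -0.166 -0.986  1.116]
 [ 0.     0.     0.     1.   ]] [[485.9   0.  322.3]
 [  0.  485.9 236.4]
 [  0.    0.    1. ]]
[[-0.84  -0.451  0.301  0.15 ]
 [-0.542  0.712 -0.446  0.585]
 [-0.014 -0.538 -0.843  1.209]
 [ 0.     0.     0.     1.   ]] [[480.7   0.  318.4]
 [  0.  480.7 239.2]
 [  0.    0.    1. ]]
```

View pics/top0.png

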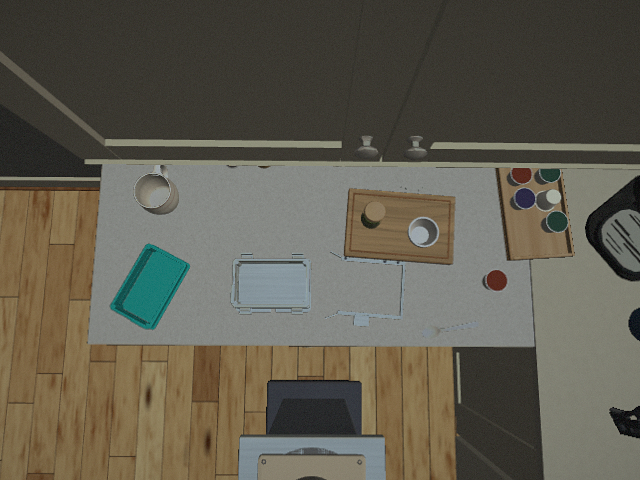

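View pics/scene0.png

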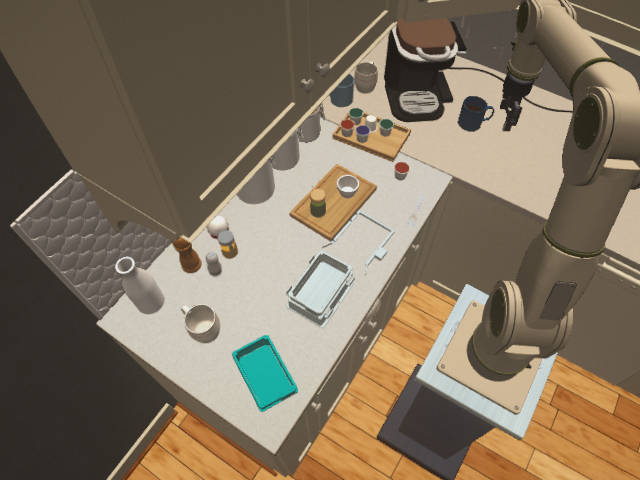

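The nested steel pair is at top (271,285) and scene (320,287). The turquoise look-alike is at top (150,287), and I'll leave it alone. The rail is at top (335–403, 258–320), with the catch housing at (361,321). Next I'll measure and check an enlarged crop.

```bash
cat > m.py <<'E'
from h import *
import sys
def rect(P,mask):
    q=P[mask][:,:2]; r=cv2.minAreaRect((q*1000).astype(np.float32)); return [np.round(x,1) for x in (r[0],r[1],r[2])],len(q)
if __name__=="__main__":
    i=cv2.imread("pics/top0.png");d=np.load("pics/top0.npy");P=pts("top",d);z=P[...,2]
    roi=lambda a,b,c,e:(np.indices(d.shape)[1]>=a)&(np.indices(d.shape)[1]<b)&(np.indices(d.shape)[0]>=c)&(np.indices(d.shape)[0]<e)
    R=roi(222,322,245,322)
    print("table z",np.median(z[roi(440,480,280,310)]), "noise",z[roi(440,480,280,310)].std())
    print("hist",np.histogram(z[R],bins=np.arange(-.005,.1,.005)))
    print("rim",rect(P,R&(z>.074)&(z<.09)))
    print("mid",rect(P,R&(z>.03)&(z<.09)))
    hsv=cv2.cvtColor(i,cv2.COLOR_BGR2HSV)
    w=(hsv[...,1]>70)&roi(335,470,180,275); w=cv2.morphologyEx(w.astype(np.uint8),cv2.MORPH_OPEN,np.ones((5,5)))
    c=max(cv2.findContours(w,0,2)[0],key=cv2.contourArea).reshape(-1,2)
    q=ray("top",c,.02); r=cv2.minAreaRect((q[:,:2]*1000).astype(np.float32)); print("wood",r, cv2.boxPoints(r))
    # rail lips
    for k in (335,345,355,375,390,398): 
        for lo,hi in((250,270),(308,330)):
            col=z[lo:hi,k]; b=np.where(col>.005)[0]; print(k,lo,[(round(P[lo+j,k,0]*1000),round(P[lo+j,k,1]*1000),round(col[j]*1000,1)) for j in b])
    cv2.imwrite("pics/crop0.png",cv2.resize(i[240:340,220:420],None,fx=4,fy=4,interpolation=cv2.INTER_CUBIC))
E
python3 m.py
```

```text
table z -0.0003497144975580513 noise 0.05577226277236362
hist (array([1745, 1678,   84,    2,   13,   33,    1,  466, 2093,  240,   67,
        110,  172,  134,   20,   23,  302,  460,    8,    0]), array([-0.005,  0.   ,  0.005,  0.01 ,  0.015,  0.02 ,  0.025,  0.03 ,
        0.035,  0.04 ,  0.045,  0.05 ,  0.055,  0.06 ,  0.065,  0.07 ,
        0.075,  0.08 ,  0.085,  0.09 ,  0.095]))
rim ([array([482.3,  92.5]), array([102.6, 164.2]), np.float64(0.4)], 777)
mid ([array([481.7,  91.7]), array([130.2, 165.8]), np.float64(0.5)], 4095)
wood ((617.7279663085938, -197.19155883789062), (248.1314697265625, 159.16363525390625), 85.86116790771484) [[ 529.3995   -315.19006 ]
 [ 688.148    -326.67743 ]
 [ 706.05646   -79.193054]
 [ 547.3079    -67.70569 ]]
335 250 [(555, -49, np.float64(8.6)), (552, -49, np.float64(8.3)), (407, -10, np.float64(1115.7)), (407, -10, np.float64(1115.7))]
335 308 [(416, -50, np.float64(9.2))]
345 250 [(560, -71, np.float64(21.5)), (558, -72, np.float64(17.5)), (556, -72, np.float64(19.2)), (553, -71, np.float64(22.7)), (552, -72, np.float64(14.0)), (549, -72, np.
[... 1971 characters left out ...]
90 308 [(415, -173, np.float64(9.7)), (412, -174, np.float64(6.5)), (410, -174, np.float64(7.6)), (408, -173, np.float64(8.8))]
398 250 [(561, -192, np.float64(21.6)), (559, -193, np.float64(19.1)), (556, -192, np.float64(21.3)), (554, -192, np.float64(20.5)), (552, -192, np.float64(19.8)), (550, -192, np.float64(19.9)), (547, -192, np.float64(18.6)), (545, -192, np.float64(18.5)), (543, -192, np.float64(18.5)), (541, -193, np.float64(16.6)), (539, -193, np.float64(14.7)), (537, -193, np.float64(11.9)), (535, -194, np.float64(8.4)), (533, -194, np.float64(8.6)), (530, -193, np.float64(11.1))]
398 308 [(412, -191, np.float64(11.7)), (410, -192, np.float64(6.5)), (408, -191, np.float64(13.1))]
```

View pics/crop0.png

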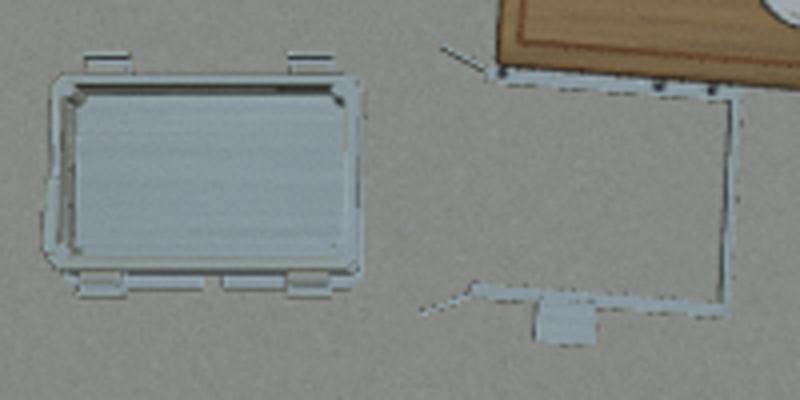

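The crop shows the steel pair at crop (205,175), with the thumb grip at its left end beside the lower-left (robot-side) corner, crop (47,220). The rail mouth opens to the left. The wood measures 248x159 mm, which agrees with the given size. That puts the board at about (0.4765, -0.112) with yaw -4.1°, and the tray at (0.482, 0.0925) with yaw about 0.4°. The grip should be near (0.458, 0.172).

Request:
jog_arm([
  {"rot": [0,0,8.2],"fingers": 4.5},
  {"rot": [0,0,8.2],"fingers": 4.5},
  {"rot": [0,0,8.2],"fingers": 4.5},
  {"linear": [3,-3.5,0]},
  {"linear": [3,-3.5,0]},
  {"linear": [3,-3.5,0]},
  {"linear": [3,-3.5,0]},
  {"linear": [3,-3.5,0]},
  {"linear": [0.35,-4.65,0]},
  {"linear": [0.35,-4.65,0]},
  {"linear": [0.35,-4.65,0]},
  {"linear": [0.35,-4.65,0]},
  {"linear": [0.35,-4.65,0]},
  {"linear": [0.35,-4.65,0]},
  {"linear": [0.35,-4.65,0]},
  {"linear": [0.35,-4.65,0]},
  {"linear": [0.35,-4.65,0]},
  {"linear": [0.35,-4.65,0]},
  {"linear": [0.35,-4.65,0]},
  {"linear": [0.35,-4.65,0]},
])

```text
invalid input at $.moves[0]: expected keys fingers, linear, rot
```

Run:
```python
from h import *
shot("wrist","w1");m=camera_model("wrist");import pickle;pickle.dump(m,open("pics/w1.pkl","wb"))
s=env.sense();print({k:np.round(s[k],4) for k in("clock","eef_pos","tool_rot","joint_positions","width")})
print(np.round(m["extrinsics"],3),np.round(m["camera_matrix"][0],1))
```

```text
{'clock': np.float64(0.15), 'eef_pos': array([ 0.2654, -0.5655,  0.2307]), 'tool_rot': array([-5.000e-04,  9.760e-01,  2.177e-01, -1.000e-04]), 'joint_positions': array([ 1.1094,  0.3327, -0.0647,  1.4607,  0.0216,  1.3499, -0.0885]), 'width': np.float64(0.0854)}
[[ 0.425 -0.864 -0.27   0.334]
 [-0.905 -0.406 -0.126 -0.534]
 [-0.001  0.298 -0.954  0.374]
 [ 0.     0.     0.     1.   ]] [360.8   0.  321.1]
```

View pics/w1.png

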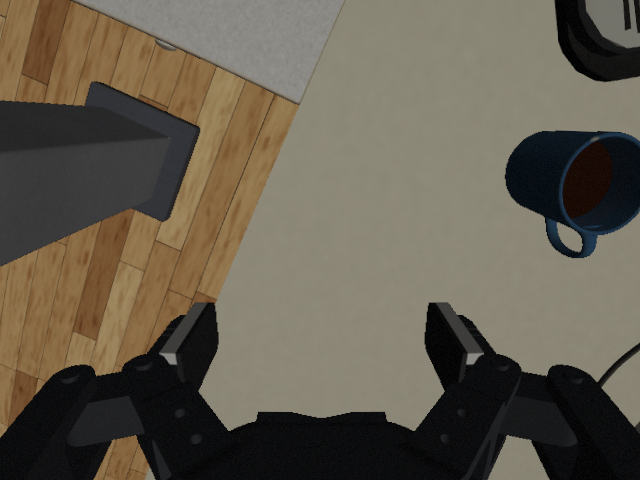

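The call was refused because every row needs all three keys. The picture shows the fingers at the start pose, over the right-hand counter.

Request:
jog_arm([
  {"rot": [0,0,8.2],"linear": [0,0,0],"fingers": 4.5},
  {"rot": [0,0,8.2],"linear": [0,0,0],"fingers": 4.5},
  {"rot": [0,0,8.2],"linear": [0,0,0],"fingers": 4.5},
  {"rot": [0,0,0],"linear": [3,-3.5,0],"fingers": 4.5},
  {"rot": [0,0,0],"linear": [3,-3.5,0],"fingers": 4.5},
  {"rot": [0,0,0],"linear": [3,-3.5,0],"fingers": 4.5},
  {"rot": [0,0,0],"linear": [3,-3.5,0],"fingers": 4.5},
  {"rot": [0,0,0],"linear": [3,-3.5,0],"fingers": 4.5},
  {"rot": [0,0,0],"linear": [0.35,-4.65,0],"fingers": 4.5},
  {"rot": [0,0,0],"linear": [0.35,-4.65,0],"fingers": 4.5},
  {"rot": [0,0,0],"linear": [0.35,-4.65,0],"fingers": 4.5},
  {"rot": [0,0,0],"linear": [0.35,-4.65,0],"fingers": 4.5},
  {"rot": [0,0,0],"linear": [0.35,-4.65,0],"fingers": 4.5},
  {"rot": [0,0,0],"linear": [0.35,-4.65,0],"fingers": 4.5},
  {"rot": [0,0,0],"linear": [0.35,-4.65,0],"fingers": 4.5},
  {"rot": [0,0,0],"linear": [0.35,-4.65,0],"fingers": 4.5},
  {"rot": [0,0,0],"linear": [0.35,-4.65,0],"fingers": 4.5},
  {"rot": [0,0,0],"linear": [0.35,-4.65,0],"fingers": 4.5},
  {"rot": [0,0,0],"linear": [0.35,-4.65,0],"fingers": 4.5},
  {"rot": [0,0,0],"linear": [0.35,-4.65,0],"fingers": 4.5},
])

```text
clock: 2.15
eef_pos: [0.4503, 0.1707, 0.2314]
tool_rot: [0.0, 1.0, 0.005, 0.0]
ft_force: [0.9, 0.4, 0.2]
width: 0.0451
grasp_force: 0.0
```

```bash
cat > w.py <<'E'
from h import *
import sys
n=sys.argv[1]
m=camera_model("wrist");i,d=shot("wrist",n)
P=pts("wrist",d,m);np.save("pics/P_"+n,P)
s=env.sense();print({k:np.round(s[k],4) for k in("clock","eef_pos","tool_rot","joint_positions","ft_force")})
z=P[...,2];ok=(d>0)&(z>.074)&(z<.090)&(P[...,1]<.25)&(P[...,0]>.4)&(P[...,0]<.56)
q=(P[ok][:,:2]*1000).astype(np.float32);print("rim",cv2.minAreaRect(q),q.min(0),q.max(0),len(q))
E
python3 w.py w2
```

```text
{'clock': np.float64(2.2), 'eef_pos': array([0.4493, 0.1787, 0.2318]), 'tool_rot': array([-1.8e-03,  1.0e+00,  8.3e-03,  6.0e-04]), 'joint_positions': array([ 0.2385,  0.0649, -0.7279,  1.791 ,  0.042 ,  1.2996, -2.0537]), 'ft_force': array([-5.2783,  4.8973, -0.0869])}
rim ((480.4565734863281, 91.12517547607422), (103.66941833496094, 166.07757568359375), 0.7204237580299377) [427.7227     8.322463] [532.9435  173.84319] 5695
```

View pics/w2.png

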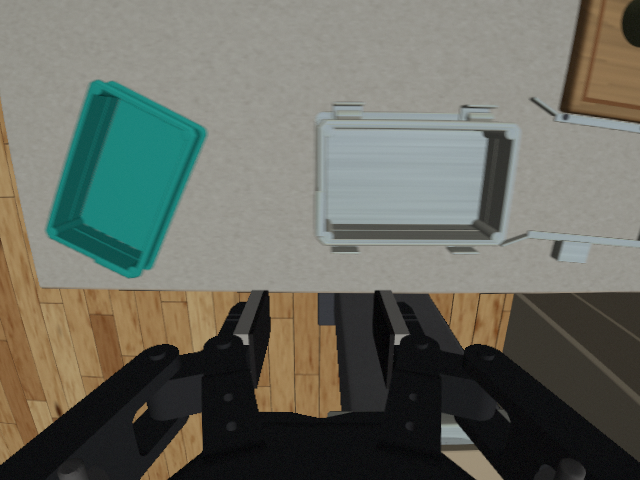

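The wrist view shows the tray at (418,180) with its end away from the rail at column 320. The turquoise look-alike is well to the left. The tray position agrees with the top view to within 2 mm.

Request:
jog_arm([
  {"rot": [0,0,0],"linear": [0.65,-0.2,2],"fingers": 4.5},
  {"rot": [0,0,0],"linear": [0,0,4],"fingers": 4.5},
  {"rot": [0,0,0],"linear": [0,0,4],"fingers": 4.5},
  {"rot": [0,0,0],"linear": [0,0,2],"fingers": 4.5},
  {"rot": [0,0,0],"linear": [0,0,0],"fingers": 4.5},
  {"rot": [0,0,0],"linear": [0,0,0],"fingers": 4.5},
])

```text
clock: 2.8
eef_pos: [0.4573, 0.1712, 0.1119]
tool_rot: [-0.0, 1.0, 0.005, -0.0]
ft_force: [-0.0, 0.1, 0.1]
width: 0.045
grasp_force: 0.0
```

```bash
python3 w.py w3
python3 - <<'E'
from h import *
P=np.load("pics/P_w3.npy");z=P[...,2]
i=cv2.imread("pics/w3.png")
ok=(z>.074)&(z<.09)&(P[...,1]>.15)&(P[...,1]<.19)&(P[...,0]>.41)&(P[...,0]<.55)
for x in range(425,540,6):
    q=P[ok&(abs(P[...,0]*1000-x)<3)]
    if len(q)>3: print(x,np.round([q[:,1].min()*1000,q[:,1].max()*1000,np.median(q[:,2])*1000],1),len(q))
E
```

```text
{'clock': np.float64(2.85), 'eef_pos': array([0.4578, 0.1714, 0.1126]), 'tool_rot': array([-2.0e-04,  1.0e+00,  4.8e-03,  8.0e-04]), 'joint_positions': array([ 0.2048,  0.2079, -0.7127,  1.9255,  0.1555,  1.0615, -2.1345]), 'ft_force': array([-0.697 ,  0.6643, -0.3512])}
rim ((480.4932556152344, 91.62139892578125), (104.41539001464844, 165.31173706054688), 0.244698166847229) [428.13562    8.889019] [532.86346 174.23483] 14080
431 [150.  170.7  82.1] 273
437 [150.  173.5  82. ] 374
443 [159.9 173.5  82.6] 236
449 [166.  173.5  83.1] 156
455 [165.6 174.2  82.9] 163
461 [165.7 174.2  83. ] 184
467 [165.8 174.2  83.1] 182
473 [165.9 174.2  82.8] 202
479 [166.  172.2  81.9] 147
485 [166.2 172.2  82.1] 146
491 [166.3 172.3  82. ] 157
497 [165.9 172.3  81.9] 158
503 [165.9 172.4  81.9] 173
509 [166.1 172.4  81.8] 174
515 [166.2 172.5  82. ] 176
521 [159.8 172.5  82. ] 309
527 [150.1 172.5  82.1] 528
533 [150.  168.3  81.3] 172
```

View pics/w3.png

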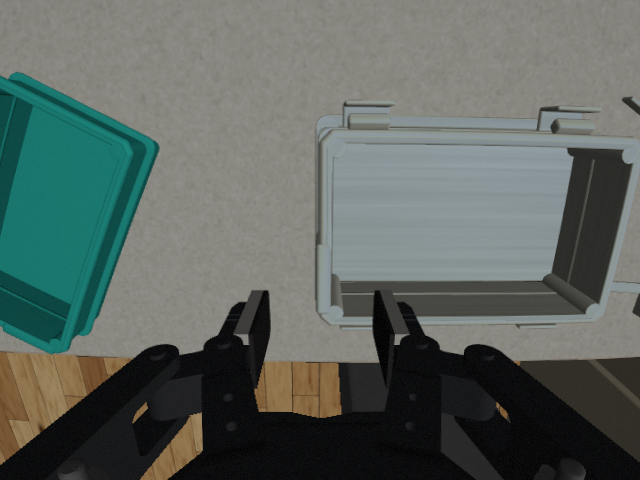

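The wrist view shows the thumb grip as the thickening at (322,270). It is centred at (0.4565, 0.170), 8 mm thick, with its top at 83 mm, as expected. Next I descend and pinch it.

Request:
jog_arm([
  {"rot": [0,0,0],"linear": [-0.1,0.1,2],"fingers": 4.5},
  {"rot": [0,0,0],"linear": [0,0,2],"fingers": 4.5},
  {"rot": [0,0,0],"linear": [0,0,1.1],"fingers": 4.5},
  {"rot": [0,0,0],"linear": [0,0,0],"fingers": 2.5},
  {"rot": [0,0,0],"linear": [0,0,0],"fingers": 1.5},
  {"rot": [0,0,0],"linear": [0,0,0],"fingers": 0},
  {"rot": [0,0,0],"linear": [0,0,0],"fingers": 0},
  {"rot": [0,0,0],"linear": [0,0,0],"fingers": 0},
  {"rot": [0,0,0],"linear": [0,0,0],"fingers": 0},
])

```text
clock: 3.75
eef_pos: [0.457, 0.1704, 0.0616]
tool_rot: [-0.0, 1.0, 0.005, 0.001]
ft_force: [-1.7, -0.4, 6.3]
width: 0.0067
grasp_force: 60.0
```

Request:
jog_arm([
  {"rot": [0,0,0],"linear": [0.29,0.6,0],"fingers": 0},
  {"rot": [0,0,0],"linear": [0.29,0.6,0],"fingers": 0},
  {"rot": [0,0,0],"linear": [0.29,0.6,0],"fingers": 0},
  {"rot": [0,0,0],"linear": [0.29,0.6,0],"fingers": 0},
  {"rot": [0,0,0],"linear": [0.29,0.6,0],"fingers": 0},
  {"rot": [0,0,1.5],"linear": [0,0,0],"fingers": 0},
  {"rot": [0,0,1.5],"linear": [0,0,0],"fingers": 0},
  {"rot": [0,0,1.5],"linear": [0,0,0],"fingers": 0},
  {"rot": [0,0,0],"linear": [0,0,0],"fingers": 0},
  {"rot": [0,0,0],"linear": [0,0,0],"fingers": 0},
])

```text
clock: 4.75
eef_pos: [0.4723, 0.1406, 0.0617]
tool_rot: [-0.0, 0.999, -0.035, 0.002]
ft_force: [2.6, -0.6, 6.5]
width: 0.0066
grasp_force: 59.9
```

```bash
python3 w.py w4
python3 - <<'E'
from h import *
shot("top","top4")
E
```

```text
{'clock': np.float64(4.8), 'eef_pos': array([0.4723, 0.1406, 0.0616]), 'tool_rot': array([-3.000e-04,  9.994e-01, -3.500e-02,  1.600e-03]), 'joint_positions': array([ 0.2151,  0.2847, -0.662 ,  1.9627,  0.2135,  0.9597, -2.191 ]), 'ft_force': array([ 1.9724, -0.774 ,  6.3379])}
rim ((491.16119384765625, 74.02871704101562), (163.30609130859375, 104.07659912109375), 85.90828704833984) [433.78925   -4.156089] [546.7185 156.745 ] 15495
```

View pics/w4.png

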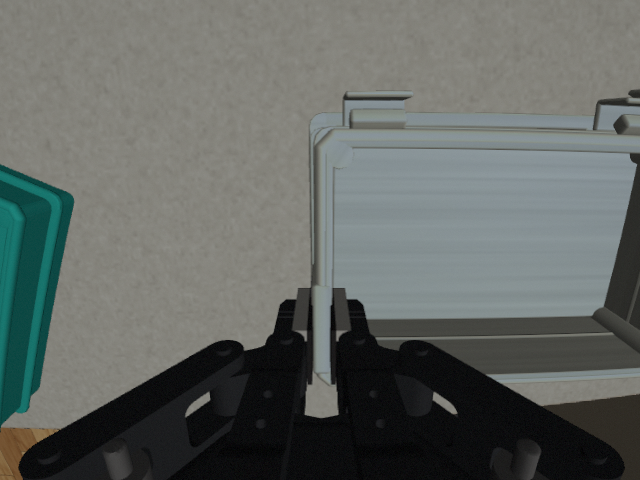

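The grip is firm, and the tray came along and turned. The rail is outside this view, so I'll measure tray and rail together in the top camera.

Run:
```python
from h import *
i=cv2.imread("pics/top4.png");d=np.load("pics/top4.npy");P=pts("top",d);z=P[...,2]
g=cv2.cvtColor(i,cv2.COLOR_BGR2GRAY).astype(float)
def bar(c0,c1,r0,r1,h,thr=18):
    out=[]
    for c in range(c0,c1):
        col=g[r0:r1,c]-np.median(g[285:300,c]) 
        w=np.clip(col-thr,0,None)
        if w.sum()>10: out.append((c,r0+(w*np.arange(r1-r0)).sum()/w.sum()))
    q=ray("top",out,h)*1000
    p=np.polyfit(q[:,1],q[:,0],1);r=q[:,0]-np.polyval(p,q[:,1]);k=abs(r)<2
    p=np.polyfit(q[k,1],q[k,0],1);print("bar deg",np.degrees(-np.arctan(p[0])),"x at y=-111",np.polyval(p,-111.),k.sum(),len(k));return p
a=bar(346,398,255,268,.0095);b=bar(372,400,308,322,.0095)
W=cv2.inRange(cv2.cvtColor(i,cv2.COLOR_BGR2HSV),(0,70,0),(40,255,255))
for rng,nm in((slice(230,280),"wood near"),):
    o=[(c,230+np.where(W[230:280,c])[0].max()) for c in range(355,450)]
    q=ray("top",o,.02)*1000;p=np.polyfit(q[:,1],q[:,0],1);print(nm,-np.degrees(np.arctan(p[0])),np.polyval(p,-111))
ok=(z>.074)&(z<.09)&(P[...,0]>.42)&(P[...,0]<.56)&(P[...,1]<.10)&(P[...,1]>-.05)
q=P[ok][:,:2]*1000;print("tray front y",np.percentile(q[:,1],2))
E=[]
for y in range(5,95,5):
    s=q[abs(q[:,1]-y)<2.5]; E.append((y,s[:,0].min(),s[:,0].max()))
E=np.array(E);
for k in(1,2):
    p=np.polyfit(E[:,0],E[:,k],1);print("side deg",-np.degrees(np.arctan(p[0])),"x at y=50",np.polyval(p,50))
Q=np.load("pics/P_w4.npy");s=(Q[...,2]>.076)&(Q[...,2]<.088)&(Q[...,1]<.13)&(Q[...,1]>0);q=Q[s]*1000
for lo,hi,f in((420,470,np.min),(510,560,np.max)):
    E=np.array([(y,f(q[(abs(q[:,1]-y)<2)&(q[:,0]>lo)&(q[:,0]<hi),0])) for y in range(5,125,5) if ((abs(q[:,1]-y)<2)&(q[:,0]>lo)&(q[:,0]<hi)).any()])
    p=np.polyfit(E[:,0],E[:,1],1);print("wrist side",-np.degrees(np.arctan(p[0])),np.polyval(p,50),len(E))
cv2.imwrite("pics/crop4.png",cv2.resize(i[240:340,220:420],None,fx=4,fy=4,interpolation=cv2.INTER_CUBIC))
```

```text
Traceback (most recent call last):
  File "h.py", line 12, in ray
    n=cv2.undistortPoints(np.array(uv,float).reshape(-1,1,2),np.array(m["camera_matrix"]),np.array(m["distortion"])).reshape(-1,2)
      ~~~~~~~~~~~~~~~~~~~^^^^^^^^^^^^^^^^^^^^^^^^^^^^^^^^^^^^^^^^^^^^^^^^^^^^^^^^^^^^^^^^^^^^^^^^^^^^^^^^^^^^^^^^^^^
cv2.error: OpenCV(4.12.0) /io/opencv/modules/calib3d/src/undistort.dispatch.cpp:347: error: (-215:Assertion failed) CV_IS_MAT(_src) && CV_IS_MAT(_dst) && (_src->rows == 1 || _src->cols == 1) && (_dst->rows == 1 || _dst->cols == 1) && _src->cols + _src->rows - 1 == _dst->rows + _dst->cols - 1 && (CV_MAT_TYPE(_src->type) == CV_32FC2 || CV_MAT_TYPE(_src->type) == CV_64FC2) && (CV_MAT_TYPE(_dst->type) == CV_32FC2 || CV_MAT_TYPE(_dst->type) == CV_64FC2) in function 'cvUndistortPointsInternal'
```

```bash
cat > meas.py <<'E'
from h import *
import sys
i=cv2.imread("pics/top4.png");d=np.load("pics/top4.npy");P=pts("top",d);z=P[...,2]
g=i[...,0].astype(float)-i[...,2]
def bar(c0,c1,r0,r1,h):
    out=[]
    for c in range(c0,c1):
        w=np.clip(g[r0:r1,c]-np.median(g[285:300,c])-4,0,None)
        if w.sum()>5: out.append((c,r0+(w*np.arange(r1-r0)).sum()/w.sum()))
    q=ray("top",out,h)*1000
    p=np.polyfit(q[:,1],q[:,0],1);r=q[:,0]-np.polyval(p,q[:,1]);k=abs(r)<2
    p=np.polyfit(q[k,1],q[k,0],1);print("bar deg",-np.degrees(np.arctan(p[0])) *1,"x at y=-111",np.polyval(p,-111.),k.sum(),len(k))
bar(346,398,255,268,.0095);bar(372,400,308,322,.0095)
W=cv2.inRange(cv2.cvtColor(i,cv2.COLOR_BGR2HSV),(0,70,0),(40,255,255))
o=[(c,230+np.where(W[230:280,c])[0].max()) for c in range(355,450)]
q=ray("top",o,.02)*1000;p=np.polyfit(q[:,1],q[:,0],1);print("wood near",-np.degrees(np.arctan(p[0])),np.polyval(p,-111))
def sides(P,ymax,nm):
    q=P[(P[...,2]>.075)&(P[...,2]<.089)&(P[...,1]<ymax)&(P[...,1]>0)]*1000
    for lo,hi,f in((430,460,np.min),(520,555,np.max)):
        E=[]
        for y in range(5,int(ymax*1000),5):
            s=q[(abs(q[:,1]-y)<2.5)&(q[:,0]>lo)&(q[:,0]<hi),0]
            if len(s): E.append((y,f(s)))
        E=np.array(E);p=np.polyfit(*E.T,1);print(nm,-np.degrees(np.arctan(p[0])),"x at y=50",np.polyval(p,50),len(E))
sides(P,.095,"top");sides(np.load("pics/P_w4.npy"),.125,"wrist")
cv2.imwrite("pics/crop4.png",cv2.resize(i[240:340,220:420],None,fx=4,fy=4,interpolation=cv2.INTER_CUBIC))
E
python3 meas.py
```

```text
bar deg -4.161004864664442 x at y=-111 538.9902956691865 52 52
bar deg -4.485836274603992 x at y=-111 416.6406671068909 28 28
wood near -4.058063412336536 545.375022482716
top -4.076171278900913 x at y=50 438.74077990645964 18
top -4.045465710347375 x at y=50 541.0267244896688 18
wrist -6.717094335222793 x at y=50 438.84459482828106 16
wrist -3.8083037095839476 x at y=50 541.4007537103853 21
```

View pics/crop4.png

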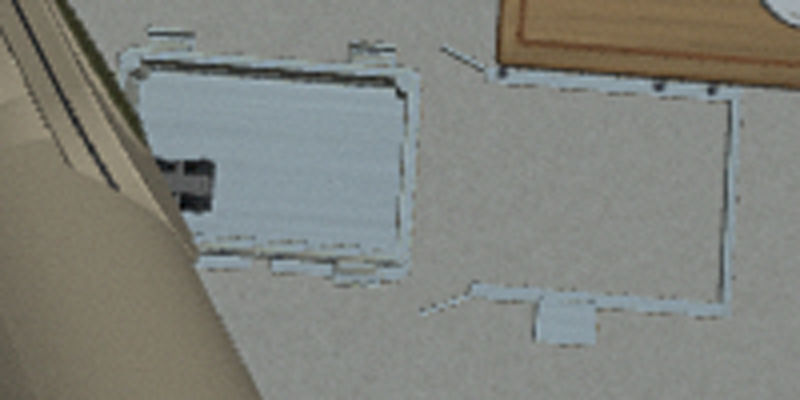

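The crop shows the tray square to the rail, with its front at crop column 415 and the flare tips at column 440. Tray and rail axes agree to within 0.5 mm and 0.1°, so I push along tool +y.

Request:
jog_arm([
  {"rot": [0,0,0],"linear": [0,0.4,0],"fingers": 0},
  {"rot": [0,0,0],"linear": [0,0.8,0],"fingers": 0},
  {"rot": [0,0,0],"linear": [0,0.8,0],"fingers": 0},
  {"rot": [0,0,0],"linear": [0,0.8,0],"fingers": 0},
  {"rot": [0,0,0],"linear": [0,0.8,0],"fingers": 0},
  {"rot": [0,0,0],"linear": [0,0.8,0],"fingers": 0},
  {"rot": [0,0,0],"linear": [0,0.6,0],"fingers": 0},
  {"rot": [0,0,0],"linear": [0,0,0],"fingers": 0},
])

```text
clock: 5.65
eef_pos: [0.4685, 0.0907, 0.0616]
tool_rot: [-0.0, 0.999, -0.035, 0.001]
ft_force: [-0.5, 1.0, 9.6]
width: 0.0067
grasp_force: 60.4
```

Request:
jog_arm([
  {"rot": [0,0,0],"linear": [0,0.6,0],"fingers": 0},
  {"rot": [0,0,0],"linear": [0,0.6,0],"fingers": 0},
  {"rot": [0,0,0],"linear": [0,0.6,0],"fingers": 0},
  {"rot": [0,0,0],"linear": [0,0.6,0],"fingers": 0},
  {"rot": [0,0,0],"linear": [0,0.6,0],"fingers": 0},
  {"rot": [0,0,0],"linear": [0,0.6,0],"fingers": 0},
  {"rot": [0,0,0],"linear": [0,0.6,0],"fingers": 0},
  {"rot": [0,0,0],"linear": [0,0,0],"fingers": 0},
])

```text
clock: 6.45
eef_pos: [0.4655, 0.049, 0.0616]
tool_rot: [-0.0, 0.999, -0.035, 0.001]
ft_force: [0.0, 2.5, 9.2]
width: 0.007
grasp_force: 60.4
```

Request:
jog_arm([
  {"rot": [0,0,0],"linear": [0,0.6,0],"fingers": 0},
  {"rot": [0,0,0],"linear": [0,0.6,0],"fingers": 0},
  {"rot": [0,0,0],"linear": [0,0.6,0],"fingers": 0},
  {"rot": [0,0,0],"linear": [0,0.6,0],"fingers": 0},
  {"rot": [0,0,0],"linear": [0,0.6,0],"fingers": 0},
  {"rot": [0,0,0],"linear": [0,0.6,0],"fingers": 0},
  {"rot": [0,0,0],"linear": [0,0,0],"fingers": 0},
])

```text
clock: 7.15
eef_pos: [0.463, 0.014, 0.0616]
tool_rot: [-0.001, 0.999, -0.034, 0.001]
ft_force: [-1.9, 5.1, 10.1]
width: 0.0064
grasp_force: 60.5
```

Request:
jog_arm([
  {"rot": [0,0,0],"linear": [0,0.6,0],"fingers": 0},
  {"rot": [0,0,0],"linear": [0,0.6,0],"fingers": 0},
  {"rot": [0,0,0],"linear": [0,0.6,0],"fingers": 0},
  {"rot": [0,0,0],"linear": [0,0.6,0],"fingers": 0},
  {"rot": [0,0,0],"linear": [0,0.6,0],"fingers": 0},
  {"rot": [0,0,0],"linear": [0,0.4,0],"fingers": 0},
  {"rot": [0,0,0],"linear": [0,0,0],"fingers": 0},
])

```text
clock: 7.85
eef_pos: [0.4609, -0.02, 0.0616]
tool_rot: [-0.001, 0.999, -0.034, 0.001]
ft_force: [-0.3, 4.3, 9.3]
width: 0.0066
grasp_force: 60.5
```

Now in small steps until the end stop pushes back.

Request:
jog_arm([
  {"rot": [0,0,0],"linear": [0,0.2,0],"fingers": 0},
  {"rot": [0,0,0],"linear": [0,0.2,0],"fingers": 0},
  {"rot": [0,0,0],"linear": [0,0.2,0],"fingers": 0},
  {"rot": [0,0,0],"linear": [0,0.2,0],"fingers": 0},
  {"rot": [0,0,0],"linear": [0,0.2,0],"fingers": 0},
  {"rot": [0,0,0],"linear": [0,0,0],"fingers": 0},
])

```text
clock: 8.45
eef_pos: [0.4601, -0.03, 0.0616]
tool_rot: [-0.001, 0.999, -0.034, 0.001]
ft_force: [-1.9, 5.5, 10.5]
width: 0.0065
grasp_force: 60.6
```

Request:
jog_arm([
  {"rot": [0,0,0],"linear": [0,0.1,0],"fingers": 0},
  {"rot": [0,0,0],"linear": [0,0.1,0],"fingers": 0},
  {"rot": [0,0,0],"linear": [0,0.1,0],"fingers": 0},
  {"rot": [0,0,0],"linear": [0,0,0],"fingers": 0},
])

```text
clock: 8.85
eef_pos: [0.4598, -0.0327, 0.0616]
tool_rot: [-0.001, 0.999, -0.034, 0.001]
ft_force: [-1.8, 7.2, 10.8]
width: 0.0064
grasp_force: 60.6
```

Request:
jog_arm([
  {"rot": [0,0,0],"linear": [0,0.1,0],"fingers": 0},
  {"rot": [0,0,0],"linear": [0,0.1,0],"fingers": 0},
  {"rot": [0,0,0],"linear": [0,0,0],"fingers": 0},
])

```text
clock: 9.15
eef_pos: [0.4597, -0.0346, 0.0616]
tool_rot: [-0.001, 0.999, -0.034, 0.001]
ft_force: [-2.2, 6.9, 11.8]
width: 0.0063
grasp_force: 60.7
```

Run:
```python
from h import *
i,d=shot("top","top5");P=pts("top",d);q=P[(P[...,2]>.07)&(P[...,2]<.09)&(P[...,1]<-.05)&(P[...,1]>-.25)&(P[...,0]<.53)&(P[...,0]>.41)]*1000
print("front rim y",np.percentile(q[:,1],[0,1,3]),"x mean",q[:,0].min(),q[:,0].max())
cv2.imwrite("pics/crop5.png",cv2.resize(i[230:340,310:430,::-1],None,fx=5,fy=5,interpolation=cv2.INTER_CUBIC))
```

```text
front rim y [-199.76825456 -198.95683526 -196.68527608] x mean 422.4548187372828 528.5767591219608
```

View pics/crop5.png

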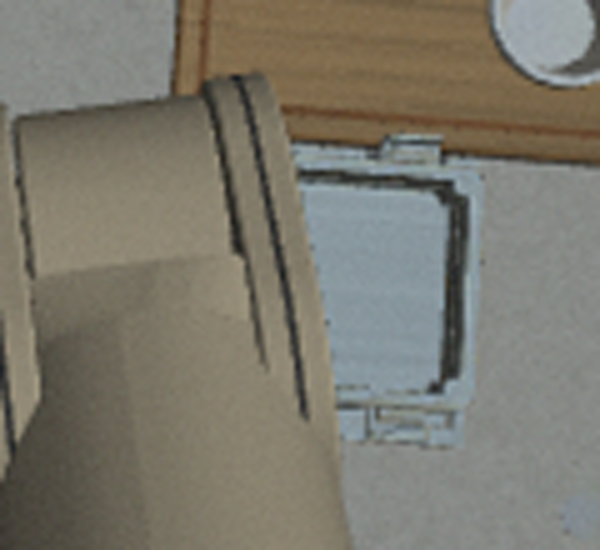

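The crop shows the tray's front at column 480, covering the end stop, so it is nearly home. No end-stop force yet.

Request:
jog_arm([
  {"rot": [0,0,0],"linear": [0,0.1,0],"fingers": 0},
  {"rot": [0,0,0],"linear": [0,0.1,0],"fingers": 0},
  {"rot": [0,0,0],"linear": [0,0,0],"fingers": 0},
])

```text
clock: 9.5
eef_pos: [0.4596, -0.0356, 0.0616]
tool_rot: [-0.001, 0.999, -0.034, 0.001]
ft_force: [-1.7, 11.8, 11.8]
width: 0.0065
grasp_force: 60.6
```

Request:
jog_arm([
  {"rot": [0,0,0],"linear": [0,0.1,0],"fingers": 0},
  {"rot": [0,0,0],"linear": [0,0.1,0],"fingers": 0},
  {"rot": [0,0,0],"linear": [0,0,0],"fingers": 0},
])

```text
clock: 9.8
eef_pos: [0.4597, -0.0358, 0.0616]
tool_rot: [-0.002, 0.999, -0.033, 0.001]
ft_force: [-1.4, 17.7, 10.4]
width: 0.0066
grasp_force: 60.6
```

The end stop is firm. A gentle tug back will test the catch.

Request:
jog_arm([
  {"rot": [0,0,0],"linear": [0,-0.2,0],"fingers": 0},
  {"rot": [0,0,0],"linear": [0,-0.2,0],"fingers": 0},
  {"rot": [0,0,0],"linear": [0,-0.15,0],"fingers": 0},
  {"rot": [0,0,0],"linear": [0,0,0],"fingers": 0},
])

```text
clock: 10.2
eef_pos: [0.4597, -0.0356, 0.0616]
tool_rot: [0.001, 0.999, -0.035, 0.001]
ft_force: [-1.4, -2.6, 10.1]
width: 0.0067
grasp_force: 60.9
```

Request:
jog_arm([
  {"rot": [0,0,0],"linear": [0,-0.1,0],"fingers": 0},
  {"rot": [0,0,0],"linear": [0,-0.1,0],"fingers": 0},
  {"rot": [0,0,0],"linear": [0,-0.1,0],"fingers": 0},
  {"rot": [0,0,0],"linear": [0,0,0],"fingers": 0},
])

```text
clock: 10.6
eef_pos: [0.46, -0.0333, 0.0616]
tool_rot: [0.001, 0.999, -0.036, 0.001]
ft_force: [-0.3, -5.8, 10.2]
width: 0.0063
grasp_force: 60.8
```

Request:
jog_arm([
  {"rot": [0,0,0],"linear": [0,-0.1,0],"fingers": 0},
  {"rot": [0,0,0],"linear": [0,-0.1,0],"fingers": 0},
  {"rot": [0,0,0],"linear": [0,0,0],"fingers": 0},
])

```text
clock: 10.9
eef_pos: [0.4602, -0.0313, 0.0616]
tool_rot: [0.001, 0.999, -0.036, 0.001]
ft_force: [-0.5, -5.6, 9.1]
width: 0.0064
grasp_force: 60.7
```

Request:
jog_arm([
  {"rot": [0,0,0],"linear": [0,-0.1,0],"fingers": 0},
  {"rot": [0,0,0],"linear": [0,-0.1,0],"fingers": 0},
  {"rot": [0,0,0],"linear": [0,0,0],"fingers": 0},
])

```text
clock: 11.2
eef_pos: [0.4604, -0.0296, 0.0616]
tool_rot: [0.001, 0.999, -0.036, 0.001]
ft_force: [1.1, -6.3, 9.3]
width: 0.0064
grasp_force: 60.6
```

TCP has come back 6 mm. That could be the nest and rail play, or the lower tray sliding out. I'll compare how far the lower tray's bracket and the upper rim moved in the top view.

```bash
cat > cmp.py <<'E'
from h import *
import sys
a=cv2.imread("pics/top5.png",0)
n=sys.argv[1]; shot("top",n); b=cv2.imread(f"pics/{n}.png",0)
def sh(x0,x1,y0,y1,nm):
    t=cv2.resize(a[y0:y1,x0:x1],None,fx=8,fy=8,interpolation=cv2.INTER_CUBIC)
    s=cv2.resize(b[y0-2:y1+2,x0-6:x1+6],None,fx=8,fy=8,interpolation=cv2.INTER_CUBIC)
    r=cv2.matchTemplate(s,t,cv2.TM_CCOEFF_NORMED);_,v,_,l=cv2.minMaxLoc(r);print(nm,"px shift",l[0]/8-6,l[1]/8-2,round(v,3))
sh(384,402,255,264,"back bracket");sh(382,404,310,321,"front bracket");sh(393,401,266,306,"upper inner end");sh(470,480,305,330,"static")if 0 else None
sh(415,440,215,245,"bowl static")
s=env.sense();print(s["clock"],s["eef_pos"],s["ft_force"])
E
python3 cmp.py top6
```

```text
back bracket px shift -1.375 0.0 0.851
front bracket px shift 0.0 0.0 0.737
upper inner end px shift -2.125 -0.125 0.985
bowl static px shift 0.0 0.0 0.997
11.25 [ 0.46033087 -0.02964357  0.06159306] [ 0.0772688  -7.13706531  9.55834696]
```

Request:
jog_arm([
  {"rot": [0,0,0],"linear": [0,-0.1,0],"fingers": 0},
  {"rot": [0,0,0],"linear": [0,-0.1,0],"fingers": 0},
  {"rot": [0,0,0],"linear": [0,0,0],"fingers": 0},
])

```text
clock: 11.55
eef_pos: [0.4605, -0.0275, 0.0616]
tool_rot: [0.001, 0.999, -0.036, 0.001]
ft_force: [0.2, -5.1, 8.4]
width: 0.0067
grasp_force: 60.7
```

Run:
```python
from h import *
shot("wrist","w7")
a=cv2.imread("pics/w4.png");b=cv2.imread("pics/w7.png")
A=cv2.cvtColor(a,6);B=cv2.cvtColor(b,6)
def sh(x0,x1,y0,y1,nm):
    f=4;t=cv2.resize(A[y0:y1,x0:x1],None,fx=f,fy=f,interpolation=2);s=cv2.resize(B[y0-10:y1+10,x0-20:x1+20],None,fx=f,fy=f,interpolation=2)
    _,v,_,l=cv2.minMaxLoc(cv2.matchTemplate(s,t,cv2.TM_CCOEFF_NORMED));print(nm,l[0]/f-20,l[1]/f-10,round(v,3))
sh(338,415,88,112,"bracket");sh(310,350,140,180,"upper corner");sh(308,326,112,126,"lower corner")
cv2.imwrite("pics/cmp7.png",np.vstack([a[70:270,0:640],b[0:390,0:640]]))
```

```text
bracket 6.5 -2.25 0.805
upper corner 0.25 0.25 0.943
lower corner 4.75 -2.0 0.923
```

View pics/cmp7.png

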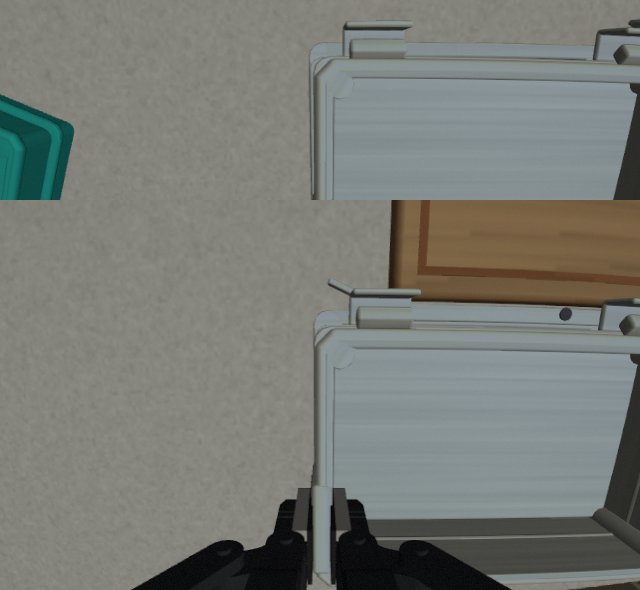

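In the top strip (before the push) and bottom strip (now), the lower tray has shifted about 5–6 px relative to the upper. That is about 3 mm, the full nest play. The wood's left edge is at (391,250). I'll use depth to get the lower tray's place relative to the wood.

```bash
cat > wb.py <<'E'
from h import *
import sys
# lower tray place along the rail, from one wrist view: wood edge (board y=+50) against clip bracket (lower y=+56) 
th=np.radians(-4.13);yb=np.array([-np.sin(th),np.cos(th)]);xb=np.array([np.cos(th),np.sin(th)])
def go(n):
    d=np.load(f"pics/{n}.npy");i=cv2.imread(f"pics/{n}.png")
    P=pts("wrist",d)if n==sys.argv[1] else None
    return d,i,P
n=sys.argv[1];m=camera_model("wrist");i,d=shot("wrist",n);i=i[...,::-1];P=pts("wrist",d,m)
u=P[...,:2]@yb*1000;v=P[...,:2]@xb*1000;z=P[...,2]*1000
def edge(mask,lab):
    q=u[mask];print(lab,"along-rail max/min",np.percentile(q,[.5,2,98,99.5]).round(1),"across",np.percentile(v[mask],[1,99]).round(1),mask.sum());return q
W=(cv2.inRange(cv2.cvtColor(np.ascontiguousarray(i),cv2.COLOR_BGR2HSV),(0,70,0),(40,255,255))>0)&(z>14)&(z<26)&(v>500)
r=np.where(W.any(1))[0]
for k in range(0,100,25): 
    q=np.where(W[k])[0]
    if len(q): print("row",k,"wood left col",q[0],"u",u[k,q[0]].round(1),"v",v[k,q[0]].round(1),"z",z[k,q[0]].round(1))
rows,cols=np.indices(d.shape)
near=(cols>320)&(cols<440)&(rows<140)&(d>0)
edge(near&(z>56)&(z<66),"bracket z56-66")
low=(cols>290)&(cols<345)&(rows>95)&(rows<160)
edge(low&(z>2)&(z<7),"foot corner");edge(low&(z>45)&(z<53),"lower rim corner")
mid=(rows>170)&(rows<280)&(cols>290)&(cols<345)
edge(mid&(z>77)&(z<86),"upper rim end")
s=env.sense();print(s["clock"],s["eef_pos"],"TCP u",s["eef_pos"][:2]@yb*1000)
E
python3 wb.py w8
```

```text
row 0 wood left col 395 u -29.6 v 595.8 z 15.2
row 25 wood left col 393 u -29.1 v 584.7 z 15.1
row 50 wood left col 392 u -29.3 v 573.7 z 14.0
row 75 wood left col 391 u -29.1 v 561.9 z 15.5
bracket z56-66 along-rail max/min [-31.3 -29.9  -7.5  -6.1] across [536.5 551.1] 1820
foot corner along-rail max/min [-6.9 -6.9 20.3 21.4] across [523.4 552.4] 659
lower rim corner along-rail max/min [-4.  -3.7  8.3  8.3] across [527.5 537.7] 46
upper rim end along-rail max/min [1.2 1.3 7.6 7.7] across [482.7 522.1] 1976
11.65 [ 0.46051849 -0.02755715  0.06160735] TCP u 5.680810985895808
```

The lower tray stands about 4.6 mm short of home, so the tug drew it back and the catch isn't holding. I'll take off the downward press and push home again, watching the force.

Request:
jog_arm([
  {"rot": [0,0,0],"linear": [0,0,-0.08],"fingers": 0},
  {"rot": [0,0,0],"linear": [0,0.15,0],"fingers": 0},
  {"rot": [0,0,0],"linear": [0,0.15,0],"fingers": 0},
  {"rot": [0,0,0],"linear": [0,0,0],"fingers": 0},
])

```text
clock: 12.05
eef_pos: [0.4596, -0.0278, 0.0616]
tool_rot: [-0.001, 0.999, -0.034, 0.0]
ft_force: [-0.3, 3.9, 6.2]
width: 0.0069
grasp_force: 60.4
```

Request:
jog_arm([
  {"rot": [0,0,0],"linear": [0,0.1,0],"fingers": 0},
  {"rot": [0,0,0],"linear": [0,0.1,0],"fingers": 0},
  {"rot": [0,0,0],"linear": [0,0,0],"fingers": 0},
])

```text
clock: 12.35
eef_pos: [0.4595, -0.0294, 0.0616]
tool_rot: [-0.001, 0.999, -0.034, 0.0]
ft_force: [-0.1, 4.7, 7.4]
width: 0.0065
grasp_force: 60.4
```

Request:
jog_arm([
  {"rot": [0,0,0],"linear": [0,0.1,0],"fingers": 0},
  {"rot": [0,0,0],"linear": [0,0,0],"fingers": 0},
])

```text
clock: 12.55
eef_pos: [0.4594, -0.0304, 0.0616]
tool_rot: [-0.001, 0.999, -0.034, 0.0]
ft_force: [0.3, 5.2, 6.5]
width: 0.0065
grasp_force: 60.4
```

Request:
jog_arm([
  {"rot": [0,0,0],"linear": [0,0.1,0],"fingers": 0},
  {"rot": [0,0,0],"linear": [0,0,0],"fingers": 0},
])

```text
clock: 12.75
eef_pos: [0.4593, -0.0313, 0.0616]
tool_rot: [-0.001, 0.999, -0.034, 0.0]
ft_force: [-0.8, 5.0, 6.7]
width: 0.0068
grasp_force: 60.4
```

Request:
jog_arm([
  {"rot": [0,0,0],"linear": [0,0.1,0],"fingers": 0},
  {"rot": [0,0,0],"linear": [0,0,0],"fingers": 0},
])

```text
clock: 12.95
eef_pos: [0.4592, -0.0323, 0.0616]
tool_rot: [-0.001, 0.999, -0.034, 0.0]
ft_force: [-0.3, 4.9, 6.8]
width: 0.0069
grasp_force: 60.4
```

Request:
jog_arm([
  {"rot": [0,0,0],"linear": [0,0.1,0],"fingers": 0},
  {"rot": [0,0,0],"linear": [0,0,0],"fingers": 0},
])

```text
clock: 13.15
eef_pos: [0.4593, -0.0332, 0.0616]
tool_rot: [-0.001, 0.999, -0.034, 0.0]
ft_force: [-0.1, 5.7, 7.3]
width: 0.0068
grasp_force: 60.4
```

Request:
jog_arm([
  {"rot": [0,0,0],"linear": [0,0.1,0],"fingers": 0},
  {"rot": [0,0,0],"linear": [0,0,0],"fingers": 0},
])

```text
clock: 13.35
eef_pos: [0.4592, -0.0342, 0.0616]
tool_rot: [-0.001, 0.999, -0.034, 0.0]
ft_force: [0.9, 4.7, 6.0]
width: 0.0066
grasp_force: 60.3
```

```bash
python3 wb.py w9
```

```text
row 0 wood left col 382 u -29.4 v 594.5 z 16.2
row 25 wood left col 381 u -29.4 v 583.7 z 15.4
row 50 wood left col 380 u -29.2 v 572.3 z 16.6
row 75 wood left col 379 u -29.6 v 561.2 z 14.1
bracket z56-66 along-rail max/min [-36.5 -35.1 -12.9 -11.6] across [535.8 550.3] 1803
foot corner along-rail max/min [-13.3 -13.1  14.4  15.3] across [520.5 552. ] 732
lower rim corner along-rail max/min [-10.3  -9.8   2.3   2.3] across [529.6 536.9] 84
upper rim end along-rail max/min [-5.4 -5.2  0.9  0.9] across [482.  521.4] 1961
13.4 [ 0.45922838 -0.03425174  0.06162466] TCP u -1.0893044540538495
```

Request:
jog_arm([
  {"rot": [0,0,0],"linear": [0,0.1,0],"fingers": 0},
  {"rot": [0,0,0],"linear": [0,0.1,0],"fingers": 0},
  {"rot": [0,0,0],"linear": [0,0,0],"fingers": 0},
])

```text
clock: 13.7
eef_pos: [0.4592, -0.0356, 0.0616]
tool_rot: [-0.001, 0.999, -0.034, 0.001]
ft_force: [1.0, 8.3, 6.1]
width: 0.0067
grasp_force: 60.3
```

Request:
jog_arm([
  {"rot": [0,0,0],"linear": [0,0.2,0],"fingers": 0},
  {"rot": [0,0,0],"linear": [0,0.2,0],"fingers": 0},
  {"rot": [0,0,0],"linear": [0,0,0],"fingers": 0},
])

```text
clock: 14.0
eef_pos: [0.4596, -0.036, 0.0619]
tool_rot: [-0.003, 0.999, -0.032, 0.001]
ft_force: [1.4, 22.3, 6.9]
width: 0.0062
grasp_force: 60.6
```

Request:
jog_arm([
  {"rot": [0,0,0],"linear": [0,0.2,0],"fingers": 0},
  {"rot": [0,0,0],"linear": [0,0.2,0],"fingers": 0},
  {"rot": [0,0,0],"linear": [0,0,0],"fingers": 0},
])

```text
clock: 14.3
eef_pos: [0.4597, -0.0363, 0.0624]
tool_rot: [-0.005, 1.0, -0.031, 0.001]
ft_force: [-1.1, 36.4, 13.6]
width: 0.0066
grasp_force: 61.5
```

```bash
python3 wb.py w10
```

```text
row 0 wood left col 380 u -29.2 v 595.0 z 17.8
row 25 wood left col 379 u -29.4 v 584.6 z 15.9
row 50 wood left col 378 u -29.2 v 573.0 z 17.9
row 75 wood left col 377 u -29.6 v 562.0 z 15.0
bracket z56-66 along-rail max/min [-41.7 -36.1 -12.3  -3.6] across [535. 551.] 1877
foot corner along-rail max/min [-13.8 -13.7  13.6  14.2] across [521.1 552.5] 658
lower rim corner along-rail max/min [-12.2 -12.2   1.6   1.6] across [523.7 548.1] 204
upper rim end along-rail max/min [-7.3 -7.2 -1.  -0.9] across [482.7 522. ] 1975
14.35 [ 0.45972871 -0.03632322  0.06239097] TCP u -3.119380309787423
```

A firm end stop: the lower tray reads -1.5 mm, exactly as designed. I'll ease off and check whether the catch is in with a gentle, measured tug.

Request:
jog_arm([
  {"rot": [0,0,0],"linear": [0,-0.4,0],"fingers": 0},
  {"rot": [0,0,0],"linear": [0,-0.4,0],"fingers": 0},
  {"rot": [0,0,0],"linear": [0,-0.2,0],"fingers": 0},
  {"rot": [0,0,0],"linear": [0,0,0],"fingers": 0},
])

```text
clock: 14.75
eef_pos: [0.4593, -0.0354, 0.0616]
tool_rot: [-0.0, 0.999, -0.034, 0.001]
ft_force: [0.5, 0.8, 5.0]
width: 0.0069
grasp_force: 61.0
```

Request:
jog_arm([
  {"rot": [0,0,0],"linear": [0,-0.1,0],"fingers": 0},
  {"rot": [0,0,0],"linear": [0,0,0],"fingers": 0},
])

```text
clock: 14.95
eef_pos: [0.4593, -0.0353, 0.0616]
tool_rot: [0.0, 0.999, -0.035, 0.001]
ft_force: [0.9, -2.7, 5.0]
width: 0.0067
grasp_force: 61.0
```

Request:
jog_arm([
  {"rot": [0,0,0],"linear": [0,-0.1,0],"fingers": 0},
  {"rot": [0,0,0],"linear": [0,0,0],"fingers": 0},
])

```text
clock: 15.15
eef_pos: [0.4593, -0.0346, 0.0616]
tool_rot: [0.001, 0.999, -0.035, 0.001]
ft_force: [0.2, -3.8, 6.3]
width: 0.0064
grasp_force: 61.1
```

```bash
python3 wb.py w11 | grep -v row
```

```text
bracket z56-66 along-rail max/min [-36.  -34.7 -12.8 -11.3] across [535.8 550.7] 1873
foot corner along-rail max/min [-13.4 -12.9  13.6  14.5] across [521.1 552. ] 669
lower rim corner along-rail max/min [-11.4 -11.4   2.5   2.5] across [523.4 547.7] 249
upper rim end along-rail max/min [-6.  -5.8  0.4  0.5] across [482.  521.4] 1972
15.2 [ 0.45929364 -0.03468133  0.06162243] TCP u -1.5130864801044392
```

Request:
jog_arm([
  {"rot": [0,0,0],"linear": [0,-0.1,0],"fingers": 0},
  {"rot": [0,0,0],"linear": [0,0,0],"fingers": 0},
])

```text
clock: 15.4
eef_pos: [0.4593, -0.0338, 0.0616]
tool_rot: [0.001, 0.999, -0.035, 0.0]
ft_force: [0.5, -4.3, 6.4]
width: 0.0066
grasp_force: 61.1
```

Request:
jog_arm([
  {"rot": [0,0,0],"linear": [0,-0.1,0],"fingers": 0},
  {"rot": [0,0,0],"linear": [0,0,0],"fingers": 0},
])

```text
clock: 15.6
eef_pos: [0.4593, -0.0328, 0.0616]
tool_rot: [0.001, 0.999, -0.035, 0.0]
ft_force: [-0.4, -4.1, 6.6]
width: 0.0067
grasp_force: 61.1
```

```bash
python3 wb.py w12 | grep -v row
```

```text
bracket z56-66 along-rail max/min [-34.2 -33.  -10.7  -9.4] across [535.7 550.5] 1870
foot corner along-rail max/min [-11.6 -11.1  15.5  16.3] across [520.2 551.5] 679
lower rim corner along-rail max/min [-9.6 -9.5  4.3  4.4] across [523.2 547.2] 240
upper rim end along-rail max/min [-4.1 -4.   2.   2.3] across [482.1 521.4] 1952
15.65 [ 0.45934274 -0.03283193  0.061612  ] TCP u 0.3350475733255448
```

Request:
jog_arm([
  {"rot": [0,0,0],"linear": [0,-0.1,0],"fingers": 0},
  {"rot": [0,0,0],"linear": [0,0,0],"fingers": 0},
])

```text
clock: 15.85
eef_pos: [0.4594, -0.0319, 0.0616]
tool_rot: [0.001, 0.999, -0.035, 0.0]
ft_force: [0.1, -3.8, 6.5]
width: 0.0066
grasp_force: 61.1
```

Request:
jog_arm([
  {"rot": [0,0,0],"linear": [0,-0.1,0],"fingers": 0},
  {"rot": [0,0,0],"linear": [0,0,0],"fingers": 0},
])

```text
clock: 16.05
eef_pos: [0.4595, -0.0309, 0.0616]
tool_rot: [0.001, 0.999, -0.035, 0.0]
ft_force: [-0.2, -4.8, 5.9]
width: 0.0068
grasp_force: 61.1
```

```bash
python3 wb.py w13 | grep -v row
```

```text
bracket z56-66 along-rail max/min [-32.4 -31.1  -8.8  -7.5] across [535.7 550.7] 1894
foot corner along-rail max/min [-9.5 -9.2 17.7 18.1] across [519.4 552. ] 683
lower rim corner along-rail max/min [-7.6 -7.6  6.2  6.3] across [523.3 547.6] 252
upper rim end along-rail max/min [-2.2 -2.1  4.2  4.2] across [482.1 521.4] 1981
16.1 [ 0.45951082 -0.03096428  0.06164835] TCP u 2.2099563152802455
```

The lower tray follows freely to +3 mm, so the catch didn't snap even at the stop. I'll check what the cameras can show of the catch itself.

Run:
```python
from h import *
th=np.radians(-4.13);c,s=np.cos(th),np.sin(th)
def B(x,y,z): return np.array([.4768+c*x-s*y,-.1125+s*x+c*y,z])
def proj(n,p,m=None):
    m=m or camera_model(n);T=np.linalg.inv(m["extrinsics"]);q=T[:3,:3]@p+T[:3,3]
    uv,_=cv2.projectPoints(q.reshape(1,3),np.zeros(3),np.zeros(3),np.array(m["camera_matrix"]),np.array(m["distortion"]));return uv.ravel(),q[2]
i1,d1=shot("scene","scene14")
i0=cv2.imread("pics/scene0.png");d0=np.load("pics/scene0.npy")
for nm,p in(("housing",B(-.076,0,.015)),("housing out",B(-.087,0,.015)),("bolt",B(-.061,0,.006)),("far",B(-.066,-.08,.0095))):
    for n in("scene","top"):
        uv,z=proj(n,p);u,v=np.round(uv).astype(int);print(nm,n,uv.round(1),"exp depth",round(z,3),"now",d1[v,u] if n=="scene" else None,"t0",d0[v,u] if n=="scene" else None)
g0=cv2.cvtColor(i0,6);g1=cv2.cvtColor(i1[...,::-1].copy(),6)
uv,_=proj("scene",B(-.076,0,.012));u,v=np.round(uv).astype(int)
print(g0[v-9:v+12,u-14:u+14]);print(g1[v-9:v+12,u-14:u+14])
```

```text
housing scene [380.6 251.9] exp depth 1.39 now 1.3853356 t0 1.3896358
housing top [360.8 321. ] exp depth 1.085 now None t0 None
housing out scene [383.8 253.9] exp depth 1.387 now 1.3898811 t0 1.3846929
housing out top [360.5 325.9] exp depth 1.083 now None t0 None
bolt scene [376.  250.9] exp depth 1.403 now 1.4012161 t0 1.3985653
bolt top [360.9 314.2] exp depth 1.097 now None t0 None
far scene [392.2 232.7] exp depth 1.432 now 1.4350712 t0 1.4350653
far top [396.3 319.3] exp depth 1.092 now None t0 None
[[202 202 203 202 205 201 199 201 204 204 201 202 202 202 208 218 217 186
  144 189 203 204 204 204 205 203 202 205]
 [203 203 202 202 204 201 202 202 203 206 204 201 201 207 221 215 194 136
  190 204 204 201 204 203 203 203 202 201]
 [204 204 201 201 206 204 205 205 205 205 203 205 208 217 216 195 146 178
  204 204 203 202 201 203 204 205 205 205]
 [203 203 206 205 207 205 205 205 204 201 200 205 215 216 208 155 167 204
  204 203 201 202 204 204 203 204 205 204]
 [203 204 202 203 202 207 205 204 202 203 202 211 216 216 207 167 207 204
  204 202 201 203 202 204 204 203 202 203]
 [
[... 3628 characters left out ...]
 93 150 222 224 222 192 147 191 186 154 118 101 115 169 187 134 200 210
  210 213 213 211 211 209 210 208 210 210]
 [137 206 226 221 200 139 195 211 211 202 167 129 108 104 133 184 212 211
  208 210 210 208 210 210 210 210 209 209]
 [193 225 222 198 145 182 213 213 213 211 205 188 157 147 187 212 213 211
  211 210 208 207 208 211 211 208 208 211]
 [223 222 217 159 169 209 215 217 215 213 213 211 211 201 215 215 211 212
  213 213 211 209 210 210 213 210 209 210]
 [223 221 196 150 208 210 213 215 213 214 212 211 211 214 214 213 210 210
  212 213 213 211 210 210 211 210 211 213]
 [222 191 146 193 212 212 210 211 209 211 211 211 210 212 212 211 209 211
  212 212 210 209 206 209 210 211 211 211]]
```

Nothing sticks out of the housing, so that view doesn't tell. I'll track the lower tray relative to the upper more precisely by template matching over all the wrist views.

```bash
cat > rel.py <<'E'
from h import *
import sys
A=cv2.imread("pics/w9.png",0)
def sh(B,x0,x1,y0,y1):
    f=4;t=cv2.resize(A[y0:y1,x0:x1],None,fx=f,fy=f,interpolation=2);s=cv2.resize(B[max(y0-8,0):y1+8,x0-16:x1+16],None,fx=f,fy=f,interpolation=2)
    _,v,_,l=cv2.minMaxLoc(cv2.matchTemplate(s,t,cv2.TM_CCOEFF_NORMED));return l[0]/f-16,round(v,2)
for n in sys.argv[1:]:
    B=cv2.imread(f"pics/{n}.png",0)
    print(n,"bracket",sh(B,338,425,84,112),"bracket top",sh(B,350,425,84,98),"lower corner",sh(B,306,330,108,130),"upper corner",sh(B,312,352,140,180),"wood",sh(B,370,400,20,80))
E
python3 rel.py w4 w7 w8 w9 w10 w11 w12 w13
```

```text
w4 bracket (-3.5, 0.72) bracket top (-4.25, 0.72) lower corner (-2.5, 0.77) upper corner (0.75, 0.97) wood (2.75, 0.22)
w7 bracket (3.5, 0.87) bracket top (11.5, 0.94) lower corner (2.25, 0.71) upper corner (1.0, 0.98) wood (12.0, 0.99)
w8 bracket (3.5, 0.87) bracket top (11.75, 0.94) lower corner (2.25, 0.71) upper corner (1.0, 0.98) wood (12.0, 0.99)
w9 bracket (0.0, 1.0) bracket top (0.0, 1.0) lower corner (0.0, 1.0) upper corner (0.0, 1.0) wood (0.0, 1.0)
w10 bracket (-2.0, 0.95) bracket top (-2.0, 0.99) lower corner (-1.0, 0.83) upper corner (1.25, 0.97) wood (-2.0, 1.0)
w11 bracket (-2.0, 0.99) bracket top (-1.75, 0.99) lower corner (-1.75, 0.79) upper corner (1.25, 0.98) wood (-1.75, 1.0)
w12 bracket (-1.5, 0.95) bracket top (1.5, 0.97) lower corner (-1.75, 0.78) upper corner (1.25, 0.98) wood (2.0, 1.0)
w13 bracket (5.0, 0.89) bracket top (5.25, 0.95) lower corner (-2.0, 0.78) upper corner (1.0, 0.98) wood (5.75, 1.0)
```

The relative shifts show the lower tray moves freely with the upper, so the notch was never held. I suspect the clamped grip constrains the tray. I'll loosen the fingers so the tray can align itself in the rail, and push with the outer finger only.

Request:
jog_arm([
  {"rot": [0,0,0],"linear": [0,0,0],"fingers": 2},
  {"rot": [0,0,0],"linear": [0,0,0],"fingers": 2},
  {"rot": [0,0,0],"linear": [0,0.2,0],"fingers": 2},
  {"rot": [0,0,0],"linear": [0,0.2,0],"fingers": 2},
  {"rot": [0,0,0],"linear": [0,0,0],"fingers": 2},
])

```text
clock: 16.65
eef_pos: [0.4587, -0.0342, 0.061]
tool_rot: [0.0, 0.999, -0.035, -0.0]
ft_force: [-0.2, 0.2, 0.2]
width: 0.0199
grasp_force: 0.0
```

```bash
python3 wb.py w15|grep -v row; python3 rel.py w15
```

```text
bracket z56-66 along-rail max/min [-32.1 -31.   -8.9  -7.7] across [535.9 550.4] 1819
foot corner along-rail max/min [-8.6 -8.6 14.1 15. ] across [523.2 551.3] 590
lower rim corner along-rail max/min [-10.7 -10.4   6.3   6.3] across [523.2 547.9] 379
upper rim end along-rail max/min [-2.  -2.   4.3  4.4] across [481.7 521. ] 1987
16.7 [ 0.45875642 -0.03402564  0.06101794] TCP u -0.8977899139805123
w15 bracket (-2.0, 0.88) bracket top (-0.75, 0.93) lower corner (-8.0, 0.82) upper corner (-9.0, 0.94) wood (-0.25, 1.0)
```

Request:
jog_arm([
  {"rot": [0,0,0],"linear": [0,0.15,0],"fingers": 2},
  {"rot": [0,0,0],"linear": [0,0.15,0],"fingers": 2},
  {"rot": [0,0,0],"linear": [0,0.1,0],"fingers": 2},
  {"rot": [0,0,0],"linear": [0,0.1,0],"fingers": 2},
  {"rot": [0,0,0],"linear": [0,0,0],"fingers": 2},
])

```text
clock: 17.2
eef_pos: [0.4585, -0.0388, 0.0611]
tool_rot: [-0.0, 0.999, -0.034, -0.0]
ft_force: [0.2, 2.2, 0.9]
width: 0.0201
grasp_force: 1.0
```

Request:
jog_arm([
  {"rot": [0,0,0],"linear": [0,0.1,0],"fingers": 2},
  {"rot": [0,0,0],"linear": [0,0,0],"fingers": 2},
])

```text
clock: 17.4
eef_pos: [0.4584, -0.0399, 0.0611]
tool_rot: [-0.0, 0.999, -0.035, 0.0]
ft_force: [-0.1, 1.7, 0.6]
width: 0.0197
grasp_force: 1.1
```

Request:
jog_arm([
  {"rot": [0,0,0],"linear": [0,0.1,0],"fingers": 2},
  {"rot": [0,0,0],"linear": [0,0,0],"fingers": 2},
])

```text
clock: 17.6
eef_pos: [0.4584, -0.041, 0.0611]
tool_rot: [0.0, 0.999, -0.035, 0.0]
ft_force: [0.1, 2.3, -0.5]
width: 0.0197
grasp_force: 1.1
```

Request:
jog_arm([
  {"rot": [0,0,0],"linear": [0,0.1,0],"fingers": 2},
  {"rot": [0,0,0],"linear": [0,0,0],"fingers": 2},
])

```text
clock: 17.8
eef_pos: [0.4585, -0.0416, 0.0612]
tool_rot: [-0.0, 0.999, -0.034, 0.0]
ft_force: [0.9, 4.5, -0.3]
width: 0.0198
grasp_force: 2.3
```

Request:
jog_arm([
  {"rot": [0,0,0],"linear": [0,0.1,0],"fingers": 2},
  {"rot": [0,0,0],"linear": [0,0,0],"fingers": 2},
])

```text
clock: 18.0
eef_pos: [0.4587, -0.0417, 0.0613]
tool_rot: [-0.001, 0.999, -0.034, 0.0]
ft_force: [1.1, 8.6, -0.4]
width: 0.0196
grasp_force: 4.0
```

Request:
jog_arm([
  {"rot": [0,0,0],"linear": [0,0.1,0],"fingers": 2},
  {"rot": [0,0,0],"linear": [0,0,0],"fingers": 2},
])

```text
clock: 18.2
eef_pos: [0.4588, -0.0419, 0.0615]
tool_rot: [-0.001, 0.999, -0.034, 0.001]
ft_force: [1.1, 10.4, 2.0]
width: 0.0201
grasp_force: 5.5
```

Free sliding now takes only about 2 N, and the stop is at the same place. Next I tug back with the inner finger.

Request:
jog_arm([
  {"rot": [0,0,0],"linear": [0,-0.5,0],"fingers": 2},
  {"rot": [0,0,0],"linear": [0,-0.5,0],"fingers": 2},
  {"rot": [0,0,0],"linear": [0,-0.4,0],"fingers": 2},
  {"rot": [0,0,0],"linear": [0,0,0],"fingers": 2},
])

```text
clock: 18.6
eef_pos: [0.4591, -0.0297, 0.0611]
tool_rot: [0.0, 0.999, -0.034, -0.0]
ft_force: [-0.3, -0.4, 0.3]
width: 0.0202
grasp_force: 0.0
```

Request:
jog_arm([
  {"rot": [0,0,0],"linear": [0,-0.1,0],"fingers": 2},
  {"rot": [0,0,0],"linear": [0,0,0],"fingers": 2},
])

```text
clock: 18.8
eef_pos: [0.4592, -0.0292, 0.0611]
tool_rot: [0.0, 0.999, -0.035, -0.0]
ft_force: [0.2, -0.2, 0.3]
width: 0.0197
grasp_force: 0.0
```

Request:
jog_arm([
  {"rot": [0,0,0],"linear": [0,-0.1,0],"fingers": 2},
  {"rot": [0,0,0],"linear": [0,0,0],"fingers": 2},
])

```text
clock: 19.0
eef_pos: [0.4592, -0.0281, 0.0611]
tool_rot: [0.0, 0.999, -0.035, -0.0]
ft_force: [-0.6, -0.6, -0.4]
width: 0.0199
grasp_force: 0.4
```

Request:
jog_arm([
  {"rot": [0,0,0],"linear": [0,-0.1,0],"fingers": 2},
  {"rot": [0,0,0],"linear": [0,0,0],"fingers": 2},
])

```text
clock: 19.2
eef_pos: [0.4593, -0.0269, 0.0611]
tool_rot: [0.0, 0.999, -0.035, -0.0]
ft_force: [-0.7, -1.8, -0.1]
width: 0.0203
grasp_force: 0.3
```

```bash
python3 wb.py w16|grep -v row
```

```text
bracket z56-66 along-rail max/min [-36.4 -35.2 -12.3  -2.5] across [536.5 550.9] 1827
foot corner along-rail max/min [-6.  -5.9 21.6 22.2] across [518.8 551.1] 680
lower rim corner along-rail max/min [-3.2 -3.   3.   3.2] across [523.4 537.2] 26
upper rim end along-rail max/min [-2.4 -2.2  2.2  2.3] across [481.8 521. ] 1411
19.25 [ 0.45934181 -0.02688525  0.06110463] TCP u 6.266226084848277
```

Request:
jog_arm([
  {"rot": [0,0,0],"linear": [0,-0.1,0],"fingers": 2},
  {"rot": [0,0,0],"linear": [0,0,0],"fingers": 2},
])

```text
clock: 19.45
eef_pos: [0.4594, -0.026, 0.0611]
tool_rot: [0.0, 0.999, -0.035, -0.0]
ft_force: [0.6, -2.1, -0.5]
width: 0.0197
grasp_force: 0.7
```

Request:
jog_arm([
  {"rot": [0,0,0],"linear": [0,-0.1,0],"fingers": 2},
  {"rot": [0,0,0],"linear": [0,0,0],"fingers": 2},
])

```text
clock: 19.65
eef_pos: [0.4595, -0.0249, 0.0611]
tool_rot: [0.0, 0.999, -0.034, 0.0]
ft_force: [-0.7, -2.4, -0.4]
width: 0.0202
grasp_force: 0.9
```

Request:
jog_arm([
  {"rot": [0,0,0],"linear": [0,-0.1,0],"fingers": 2},
  {"rot": [0,0,0],"linear": [0,0,0],"fingers": 2},
])

```text
clock: 19.85
eef_pos: [0.4595, -0.0238, 0.0611]
tool_rot: [0.0, 0.999, -0.034, 0.0]
ft_force: [0.1, -2.6, -1.1]
width: 0.0202
grasp_force: 0.8
```

```bash
python3 wb.py w17|grep -v row
```

```text
bracket z56-66 along-rail max/min [-34.  -32.9  -9.8   2.1] across [536.5 550.5] 1731
foot corner along-rail max/min [-2.9 -2.8 24.6 25.2] across [519.  551.3] 623
lower rim corner along-rail max/min [-0.1  0.   6.   6. ] across [523.3 537.2] 20
upper rim end along-rail max/min [0.7 0.9 5.1 5.2] across [481.7 521. ] 1364
19.9 [ 0.4595479  -0.02381698  0.06111362] TCP u 9.341366744434147
```

The lower tray still slides freely at about 2.4 N. I'll check the rail geometry in the first top view, before the tray covered it: end stop face, catch housing and wood ends, all along the rail.

Run:
```python
from h import *
th=np.radians(-4.13);yb=np.array([-np.sin(th),np.cos(th)]);xb=np.array([np.cos(th),np.sin(th)])
i=cv2.imread("pics/top0.png").astype(float);g=i[...,0]-i[...,2]
def prof(row,c0,c1,z,nm):
    q=ray("top",[(c,row) for c in range(c0,c1)],z);print(nm);print([(c,int(i[row,c].mean()),int(g[row,c]),round(float(p[:2]@yb*1000),1)) for c,p in zip(range(c0,c1),q)])
prof(275,398,408,.0095,"endstop r275");prof(300,398,408,.0095,"endstop r300")
prof(321,351,373,.015,"housing r321");prof(324,351,373,.015,"housing r324")
prof(225,341,352,.02,"wood L");prof(225,448,460,.02,"wood R")
# foot ends of tray, z=4mm
prof(312,230,245,.004,"foot"); prof(312,295,315,.004,"foot R"); prof(311,265,282,.004,"notch r311");prof(310,265,282,.004,"notch r310")
```

```text
endstop r275
[(398, 133, -2, -156.3), (399, 135, -1, -158.6), (400, 135, -1, -160.8), (401, 109, -2, -163.1), (402, 103, 8, -165.4), (403, 148, 20, -167.7), (404, 151, 18, -170.0), (405, 129, -3, -172.3), (406, 134, -1, -174.5), (407, 135, -2, -176.8)]
endstop r300
[(398, 135, 0, -159.3), (399, 130, 1, -161.6), (400, 98, 2, -163.8), (401, 141, 16, -166.1), (402, 141, 18, -168.3), (403, 145, 16, -170.6), (404, 135, 0, -172.9), (405, 138, 1, -175.1), (406, 135, 0, -177.4), (407, 136, 3, -179.7)]
housing r321
[(351, 136, 0, -56.0), (352, 129, -1, -58.2), (353, 101, 5, -60.5), (354, 159, 29, -62.7), (355, 151, 22, -64.9), (356, 153, 23, -67.2), (357, 151, 22, -69.4), (358, 153, 22, -71.6), (359, 150, 22, -73.9), (360, 150, 24, -76.1), (361, 152, 23, -78.3), (362, 146, 21, -80.5), (363, 151, 22, -82.8), (364, 149, 21, -85.0), (365, 149, 23, -87.2), (366, 148, 23, -89.5), (367, 147, 24, -91.7), (368, 142, 17, -93.9), (369, 115, -19, -96.2), (370, 134, -2, -98.4), (371, 133, 1, -100.6), (372, 135, -2, -102.8)]
housing r324
[(351, 135, 0, -56.5), (352, 130, 0, -58.7), (353, 99, 5, -60.9), (3
[... 1885 characters left out ...]
9), (269, 145, 24, 129.6), (270, 152, 21, 127.4), (271, 139, -4, 125.1), (272, 138, -1, 122.9), (273, 136, -2, 120.6), (274, 132, -1, 118.4), (275, 111, 2, 116.1), (276, 151, 25, 113.9), (277, 142, 24, 111.6), (278, 138, 23, 109.4), (279, 140, 26, 107.1), (280, 141, 25, 104.9), (281, 141, 22, 102.6)]
notch r310
[(265, 150, 23, 138.9), (266, 150, 22, 136.6), (267, 149, 23, 134.3), (268, 147, 20, 132.1), (269, 152, 23, 129.8), (270, 158, 23, 127.6), (271, 138, 0, 125.3), (272, 133, 0, 123.1), (273, 140, 1, 120.8), (274, 134, -2, 118.6), (275, 105, 6, 116.3), (276, 154, 23, 114.1), (277, 146, 21, 111.8), (278, 145, 21, 109.6), (279, 148, 24, 107.3), (280, 146, 21, 105.1), (281, 146, 23, 102.8)]
```

The rail geometry is consistent: end stop, housing and wood all give an origin of -78.4 mm along the rail. My "lower rim" depth band also caught the upper ledge (z 50–54 mm), so I'll measure the lower tray strictly by the outer face of its bracket.

```bash
cat > lb.py <<'E'
from h import *
import sys
th=np.radians(-4.13);yb=np.array([-np.sin(th),np.cos(th)]);xb=np.array([np.cos(th),np.sin(th)])
n=sys.argv[1];m=camera_model("wrist");i,d=shot("wrist",n);P=pts("wrist",d,m)
u=P[...,:2]@yb*1000;v=P[...,:2]@xb*1000;z=P[...,2]*1000
for lo,hi in((538,544),(544,549),(549,553)):
    k=(v>lo)&(v<hi)&(z>52)&(z<64)&(u<20)&(u>-60)&(d>0)
    if k.sum()>20: print("v",lo,hi,"bracket u",np.percentile(u[k],[1,3,50,97,99]).round(1),k.sum(),"z",np.median(z[k]).round(1))
k=(v>570)&(v<590)&(z>19)&(z<22)&(u>-60);print("wood top edge u",np.percentile(u[k],[98,99.5]).round(1))
k=(z>78)&(z<86)&(v>490)&(v<520)&(u>-20)&(u<30);print("upper rim end u",np.percentile(u[k],[1,99]).round(1))
s=env.sense();print(s["clock"],"TCP u",round(s["eef_pos"][:2]@yb*1000,2),s["ft_force"].round(1))
E
python3 lb.py w18
```

```text
v 538 544 bracket u [-32.5 -31.9 -21.4 -11.4 -11.1] 921 z 61.4
v 544 549 bracket u [-33.9 -33.4 -22.5 -10.1  -9.6] 304 z 59.3
v 549 553 bracket u [-34.2 -33.8 -20.6  -9.5  -9.3] 316 z 62.4
wood top edge u [-30.6 -30.1]
upper rim end u [-1.2  5.2]
19.95 TCP u 9.33 [-0.  -2.3 -1.2]
```

Request:
jog_arm([
  {"rot": [0,0,0],"linear": [0,-0.2,0],"fingers": 2},
  {"rot": [0,0,0],"linear": [0,-0.2,0],"fingers": 2},
  {"rot": [0,0,0],"linear": [0,0,0],"fingers": 2},
])

```text
clock: 20.25
eef_pos: [0.4599, -0.0203, 0.0611]
tool_rot: [0.0, 0.999, -0.035, 0.0]
ft_force: [0.7, -4.4, -0.8]
width: 0.0199
grasp_force: 2.3
```

```bash
python3 lb.py w19
```

```text
v 538 544 bracket u [-28.9 -28.3 -17.7  -7.7  -7.4] 930 z 61.5
v 544 549 bracket u [-29.9 -29.5 -17.9  -6.6  -6. ] 333 z 58.9
v 549 553 bracket u [-30.8 -30.  -16.6  -5.8  -5.6] 365 z 62.3
wood top edge u [-30.4 -29.9]
upper rim end u [2.4 8.8]
20.3 TCP u 12.8 [ 1.2 -4.5 -1.3]
```

A clue: the drag rose from 2.4 N to 4.4 N as the tray went from +2 to +6 mm. That suggests the bolt was in the notch at home, and my tug cammed it out over its wedge. Pushing back in small steps should show the ride force drop as it snaps in.

Request:
jog_arm([
  {"rot": [0,0,0],"linear": [0,0.6,0],"fingers": 2},
  {"rot": [0,0,0],"linear": [0,0.6,0],"fingers": 2},
  {"rot": [0,0,0],"linear": [0,0.1,0],"fingers": 2},
  {"rot": [0,0,0],"linear": [0,0,0],"fingers": 2},
])

```text
clock: 20.7
eef_pos: [0.4589, -0.033, 0.0611]
tool_rot: [-0.0, 0.999, -0.035, 0.0]
ft_force: [-0.4, 0.8, 0.3]
width: 0.0197
grasp_force: 0.0
```

Request:
jog_arm([
  {"rot": [0,0,0],"linear": [0,0.1,0],"fingers": 2},
])

```text
clock: 20.8
eef_pos: [0.4589, -0.0336, 0.0611]
tool_rot: [-0.0, 0.999, -0.034, 0.0]
ft_force: [0.2, 1.1, 0.2]
width: 0.02
grasp_force: 0.7
```

Request:
jog_arm([
  {"rot": [0,0,0],"linear": [0,0.1,0],"fingers": 2},
])

```text
clock: 20.9
eef_pos: [0.4588, -0.0345, 0.0611]
tool_rot: [-0.0, 0.999, -0.034, 0.0]
ft_force: [-0.1, 1.1, 0.6]
width: 0.0202
grasp_force: 0.7
```

Request:
jog_arm([
  {"rot": [0,0,0],"linear": [0,0.1,0],"fingers": 2},
])

```text
clock: 21.0
eef_pos: [0.4587, -0.0357, 0.0611]
tool_rot: [-0.0, 0.999, -0.034, 0.0]
ft_force: [-1.2, 1.7, 0.5]
width: 0.0199
grasp_force: 0.8
```

Request:
jog_arm([
  {"rot": [0,0,0],"linear": [0,0.1,0],"fingers": 2},
])

```text
clock: 21.1
eef_pos: [0.4587, -0.0366, 0.0612]
tool_rot: [-0.0, 0.999, -0.034, 0.0]
ft_force: [-0.3, 1.8, 0.1]
width: 0.0195
grasp_force: 1.5
```

Request:
jog_arm([
  {"rot": [0,0,0],"linear": [0,0.1,0],"fingers": 2},
])

```text
clock: 21.2
eef_pos: [0.4586, -0.0376, 0.0611]
tool_rot: [-0.0, 0.999, -0.034, 0.0]
ft_force: [-0.6, 3.0, 1.0]
width: 0.0199
grasp_force: 1.5
```

Request:
jog_arm([
  {"rot": [0,0,0],"linear": [0,0.1,0],"fingers": 2},
])

```text
clock: 21.3
eef_pos: [0.4585, -0.0387, 0.0611]
tool_rot: [-0.0, 0.999, -0.034, 0.0]
ft_force: [0.2, 2.8, 1.5]
width: 0.02
grasp_force: 1.5
```

Request:
jog_arm([
  {"rot": [0,0,0],"linear": [0,0.1,0],"fingers": 2},
])

```text
clock: 21.4
eef_pos: [0.4585, -0.0399, 0.0611]
tool_rot: [-0.0, 0.999, -0.034, 0.0]
ft_force: [-0.0, 2.4, 1.6]
width: 0.0198
grasp_force: 1.5
```

Request:
jog_arm([
  {"rot": [0,0,0],"linear": [0,0.1,0],"fingers": 2},
])

```text
clock: 21.5
eef_pos: [0.4584, -0.0409, 0.0611]
tool_rot: [-0.0, 0.999, -0.034, 0.0]
ft_force: [-0.8, 3.5, 1.1]
width: 0.02
grasp_force: 1.6
```

Request:
jog_arm([
  {"rot": [0,0,0],"linear": [0,0.1,0],"fingers": 2},
])

```text
clock: 21.6
eef_pos: [0.4585, -0.0416, 0.0612]
tool_rot: [-0.0, 0.999, -0.034, 0.0]
ft_force: [1.4, 7.1, 1.7]
width: 0.0199
grasp_force: 3.7
```

```bash
python3 lb.py w20
```

```text
v 538 544 bracket u [-35.1 -34.7 -24.1 -13.9 -13.6] 939 z 61.5
v 544 549 bracket u [-36.4 -35.6 -23.8 -12.7 -12.1] 328 z 59.2
v 549 553 bracket u [-36.8 -36.3 -24.5 -12.2 -11.9] 344 z 62.3
wood top edge u [-30.6 -30.2]
upper rim end u [-6.6 -0.2]
21.65 TCP u -8.46 [-0.2  4.2  0.5]
```

Request:
jog_arm([
  {"rot": [0,0,0],"linear": [0,0.3,0],"fingers": 2},
  {"rot": [0,0,0],"linear": [0,0.3,0],"fingers": 2},
  {"rot": [0,0,0],"linear": [0,0.2,0],"fingers": 2},
  {"rot": [0,0,0],"linear": [0,0,0],"fingers": 2},
])

```text
clock: 22.05
eef_pos: [0.4592, -0.0426, 0.0622]
tool_rot: [-0.004, 0.999, -0.032, 0.001]
ft_force: [-1.3, 31.8, 10.9]
width: 0.0201
grasp_force: 15.9
```

```bash
python3 lb.py w21
```

```text
v 538 544 bracket u [-44.  -36.2 -25.3 -14.7 -14.3] 914 z 62.4
v 544 549 bracket u [-36.7 -36.  -23.5 -13.4 -12.8] 328 z 59.5
v 549 553 bracket u [-37.4 -37.  -24.8 -12.9 -12.3] 361 z 63.2
wood top edge u [-30.7 -30.2]
upper rim end u [-7.4 -1.1]
22.1 TCP u -9.36 [ 0.  30.7 10. ]
```

The stop is near y = -0.5 mm, inside the catch window. I'll relieve the push and measure the lower tray's yaw from its two back brackets against the rail and wood.

Request:
jog_arm([
  {"rot": [0,0,0],"linear": [0,-0.6,0],"fingers": 2},
  {"rot": [0,0,0],"linear": [0,-0.6,0],"fingers": 2},
  {"rot": [0,0,0],"linear": [0,0,0],"fingers": 2},
])

```text
clock: 22.4
eef_pos: [0.4585, -0.038, 0.061]
tool_rot: [0.0, 0.999, -0.034, -0.0]
ft_force: [-0.4, 0.2, 0.6]
width: 0.0199
grasp_force: 0.0
```

```bash
cat > yaw.py <<'E'
from h import *
import sys
th=np.radians(-4.13);yb=np.array([-np.sin(th),np.cos(th)]);xb=np.array([np.cos(th),np.sin(th)])
n=sys.argv[1];m=camera_model("wrist");i,d=shot("wrist",n);P=pts("wrist",d,m);hsv=cv2.cvtColor(i,cv2.COLOR_RGB2HSV)
u=P[...,:2]@yb*1000;v=P[...,:2]@xb*1000;z=P[...,2]*1000
def line(k,f,nm,step=4):
    E=[(c,f(v[k&(abs(u-c)<step/2)])) for c in np.arange(u[k].min(),u[k].max(),step) if (k&(abs(u-c)<step/2)).sum()>5]
    E=np.array(E);p=np.polyfit(*E.T,1);r=E[:,1]-np.polyval(p,E[:,0]);g=abs(r)<1.5;p=np.polyfit(*E[g].T,1);print(nm,"yaw rel rail est deg",round(-np.degrees(np.arctan(p[0])),2),"v@u=-60",round(np.polyval(p,-60),1),"u",E[:,0].min().round(),E[:,0].max().round(),g.sum())
mx=lambda a:np.percentile(a,98)
mn=lambda a:np.percentile(a,2)
line((z>78)&(z<86)&(v>515)&(v<545)&(u<-10),mx,"upper back rim")
wood=(hsv[...,1]>70)&(hsv[...,0]<40)&(z>14)&(z<24)&(v>540)
line(wood,mn,"wood near edge")
k=(v>540)&(v<556)&(z>54)&(z<66)&(d>0)
for a,b in((-60,10),(-180,-100)):
    q=k&(u>a)&(u<b)
    if q.sum()>30: print("bracket u",np.percentile(u[q],[2,98]).round(1),"v outer",np.percentile(v[q],[90,97,99]).round(1),q.sum())
line((z>5)&(z<12)&(v>540)&(v<556)&(u<-50)&(u>-130),mn,"rail inner-ish")
print(env.sense()["clock"],env.sense()["eef_pos"].round(4))
E
python3 yaw.py w22; python3 lb.py w23
```

```text
upper back rim yaw rel rail est deg -0.06 v@u=-60 537.0 u -118.0 -10.0 28
wood near edge yaw rel rail est deg -0.04 v@u=-60 551.2 u -167.0 -31.0 16
bracket u [-35.8 -13. ] v outer [550.5 551.1 551.2] 1346
bracket u [-134.2 -123.4] v outer [550.4 550.9 551.2] 525
rail inner-ish yaw rel rail est deg 0.03 v@u=-60 540.3 u -130.0 -54.0 20
22.45 [ 0.4585 -0.0385  0.061 ]
v 538 544 bracket u [-55.8 -37.4 -24.7 -14.1 -13.8] 958 z 61.5
v 544 549 bracket u [-35.8 -35.1 -23.9 -13.4 -12.6] 318 z 58.7
v 549 553 bracket u [-37.1 -36.4 -24.4 -12.4 -11.9] 438 z 62.2
wood top edge u [-30.5 -30. ]
upper rim end u [-6.6 -0.4]
22.5 TCP u -5.63 [ 0.4 -0.9  0.1]
```

Yaw and side position are right. One fine tug, reading every 1 mm, should show whether there is a retention bump.

Request:
jog_arm([
  {"rot": [0,0,0],"linear": [0,-0.5,0],"fingers": 2},
  {"rot": [0,0,0],"linear": [0,-0.5,0],"fingers": 2},
  {"rot": [0,0,0],"linear": [0,-0.2,0],"fingers": 2},
  {"rot": [0,0,0],"linear": [0,-0.2,0],"fingers": 2},
])

```text
clock: 22.9
eef_pos: [0.4595, -0.0242, 0.0611]
tool_rot: [0.0, 0.999, -0.035, 0.0]
ft_force: [-0.0, -2.8, -0.9]
width: 0.0201
grasp_force: 1.2
```

Request:
jog_arm([
  {"rot": [0,0,0],"linear": [0,-0.1,0],"fingers": 2},
])

```text
clock: 23.0
eef_pos: [0.4596, -0.0231, 0.0611]
tool_rot: [0.0, 0.999, -0.035, 0.0]
ft_force: [0.7, -2.1, -0.1]
width: 0.02
grasp_force: 1.2
```

Request:
jog_arm([
  {"rot": [0,0,0],"linear": [0,-0.1,0],"fingers": 2},
])

```text
clock: 23.1
eef_pos: [0.4597, -0.0222, 0.0611]
tool_rot: [0.0, 0.999, -0.035, 0.0]
ft_force: [0.4, -4.0, 0.8]
width: 0.02
grasp_force: 1.6
```

Request:
jog_arm([
  {"rot": [0,0,0],"linear": [0,-0.1,0],"fingers": 2},
])

```text
clock: 23.2
eef_pos: [0.4597, -0.0213, 0.0611]
tool_rot: [0.0, 0.999, -0.035, -0.0]
ft_force: [-0.7, -3.9, -0.6]
width: 0.02
grasp_force: 1.6
```

Request:
jog_arm([
  {"rot": [0,0,0],"linear": [0,-0.1,0],"fingers": 2},
])

```text
clock: 23.3
eef_pos: [0.4598, -0.0205, 0.0611]
tool_rot: [0.0, 0.999, -0.035, 0.0]
ft_force: [-0.7, -7.4, 0.6]
width: 0.0199
grasp_force: 3.3
```

Request:
jog_arm([
  {"rot": [0,0,0],"linear": [0,-0.1,0],"fingers": 2},
])

```text
clock: 23.4
eef_pos: [0.4599, -0.0201, 0.0611]
tool_rot: [0.001, 0.999, -0.035, 0.0]
ft_force: [-0.1, -9.1, 0.2]
width: 0.0202
grasp_force: 4.4
```

```bash
python3 lb.py w24
```

```text
v 538 544 bracket u [-29.  -28.4 -17.8  -7.8  -7.6] 934 z 61.4
v 544 549 bracket u [-30.  -29.4 -18.2  -7.5  -6.9] 275 z 58.6
v 549 553 bracket u [-30.9 -30.3 -17.2  -5.9  -5.7] 442 z 62.2
wood top edge u [-30.6 -30. ]
upper rim end u [2.6 8.9]
23.45 TCP u 13.1 [-0.1 -6.8  0.5]
```

The lower tray now comes up against a back stop: pulling gives 9 N with no more motion at +5 mm by the camera. So it is trapped between the end stop and the catch, which means the bolt is in the notch. My earlier tugs only ran through the play. I'll push it gently back home.

Request:
jog_arm([
  {"rot": [0,0,0],"linear": [0,0.6,0],"fingers": 2},
  {"rot": [0,0,0],"linear": [0,0.6,0],"fingers": 2},
  {"rot": [0,0,0],"linear": [0,0.3,0],"fingers": 2},
  {"rot": [0,0,0],"linear": [0,0.2,0],"fingers": 2},
  {"rot": [0,0,0],"linear": [0,0.2,0],"fingers": 2},
  {"rot": [0,0,0],"linear": [0,0.2,0],"fingers": 2},
  {"rot": [0,0,0],"linear": [0,0.2,0],"fingers": 2},
  {"rot": [0,0,0],"linear": [0,0.1,0],"fingers": 2},
  {"rot": [0,0,0],"linear": [0,0.1,0],"fingers": 2},
  {"rot": [0,0,0],"linear": [0,0,0],"fingers": 2},
])

```text
clock: 24.45
eef_pos: [0.4587, -0.0419, 0.0614]
tool_rot: [-0.001, 0.999, -0.034, 0.0]
ft_force: [0.9, 9.9, 1.5]
width: 0.02
grasp_force: 5.1
```

```bash
python3 lb.py w25
```

```text
v 538 544 bracket u [-55.5 -47.7 -25.2 -14.  -13.5] 1013 z 61.6
v 544 549 bracket u [-36.3 -35.6 -24.4 -13.6 -12.8] 304 z 59.4
v 549 553 bracket u [-37.2 -36.5 -24.8 -12.5 -12. ] 406 z 62.5
wood top edge u [-30.6 -30.1]
upper rim end u [-6.8 -0.7]
24.5 TCP u -8.7 [ 1.1 10.9  1. ]
```

Home again, at about y = -0.6 mm. Next I re-centre and close on the thumb grip.

Request:
jog_arm([
  {"rot": [0,0,0],"linear": [0,-0.5,0],"fingers": 2},
  {"rot": [0,0,0],"linear": [0,-0.37,0],"fingers": 2},
  {"rot": [0,0,0],"linear": [0,0,0],"fingers": 0},
  {"rot": [0,0,0],"linear": [0,0,0],"fingers": 0},
  {"rot": [0,0,0],"linear": [0,0,0],"fingers": 0},
  {"rot": [0,0,0],"linear": [0,0,0],"fingers": 0},
])

```text
clock: 25.1
eef_pos: [0.4588, -0.0351, 0.0613]
tool_rot: [-0.0, 0.999, -0.035, 0.0]
ft_force: [-1.5, 3.3, 5.7]
width: 0.0069
grasp_force: 59.8
```

```bash
python3 lb.py w26
```

```text
v 538 544 bracket u [-55.8 -47.6 -24.3 -12.   -7.8] 1022 z 61.3
v 544 549 bracket u [-35.8 -34.9 -24.  -13.4 -12.7] 266 z 58.9
v 549 553 bracket u [-37.2 -36.7 -24.3 -12.2 -11.9] 411 z 62.3
wood top edge u [-30.6 -30.1]
upper rim end u [-6.3  0. ]
25.15 TCP u -1.99 [-2.5  4.3  5.1]
```

Before peeling, I do one firm gripped tug of about 20 N. If the bolt is truly in the notch, the tray must not move past the wall.

Request:
jog_arm([
  {"rot": [0,0,0],"linear": [0,-0.5,0],"fingers": 0},
  {"rot": [0,0,0],"linear": [0,-0.5,0],"fingers": 0},
  {"rot": [0,0,0],"linear": [0,-0.3,0],"fingers": 0},
  {"rot": [0,0,0],"linear": [0,-0.2,0],"fingers": 0},
  {"rot": [0,0,0],"linear": [0,-0.2,0],"fingers": 0},
  {"rot": [0,0,0],"linear": [0,0,0],"fingers": 0},
])

```text
clock: 25.75
eef_pos: [0.4603, -0.0191, 0.0613]
tool_rot: [0.001, 0.999, -0.035, 0.0]
ft_force: [0.3, -6.3, 4.5]
width: 0.0068
grasp_force: 59.8
```

```bash
python3 lb.py w27
```

```text
v 538 544 bracket u [-57.9 -50.1 -11.9   3.9   8.2] 1072 z 61.1
v 544 549 bracket u [-22.7 -22.1 -10.9  -0.2   0.4] 249 z 58.8
v 549 553 bracket u [-23.8 -23.3 -11.    1.2   1.4] 482 z 62.2
wood top edge u [-30.5 -30. ]
upper rim end u [ 9.5 15.7]
25.8 TCP u 14.05 [ 0.6 -5.1  3.7]
```

The tray gave way at 7–9 N, which matches the stated catch resistance (7 N plus 1–2 N friction). So the catch is a two-way detent and was engaged at home. I'll push fully home again, ease to zero force, and not tug any more.

Request:
jog_arm([
  {"rot": [0,0,0],"linear": [0,0.4,0],"fingers": 0},
  {"rot": [0,0,0],"linear": [0,0.4,0],"fingers": 0},
  {"rot": [0,0,0],"linear": [0,0.1,0],"fingers": 0},
])

```text
clock: 26.1
eef_pos: [0.4595, -0.0255, 0.0613]
tool_rot: [-0.001, 0.999, -0.034, 0.0]
ft_force: [-1.2, 8.0, 5.8]
width: 0.0064
grasp_force: 60.1
```

Request:
jog_arm([
  {"rot": [0,0,0],"linear": [0,0.1,0],"fingers": 0},
])

```text
clock: 26.2
eef_pos: [0.4595, -0.026, 0.0613]
tool_rot: [-0.001, 0.999, -0.034, 0.0]
ft_force: [-1.9, 9.1, 5.2]
width: 0.0064
grasp_force: 60.1
```

Request:
jog_arm([
  {"rot": [0,0,0],"linear": [0,0.2,0],"fingers": 0},
])

```text
clock: 26.3
eef_pos: [0.4593, -0.0277, 0.0613]
tool_rot: [-0.001, 0.999, -0.033, 0.0]
ft_force: [-1.6, 8.3, 6.4]
width: 0.0066
grasp_force: 60.1
```

Request:
jog_arm([
  {"rot": [0,0,0],"linear": [0,0.2,0],"fingers": 0},
])

```text
clock: 26.4
eef_pos: [0.4591, -0.0304, 0.0613]
tool_rot: [-0.001, 0.999, -0.034, 0.0]
ft_force: [-1.7, 5.5, 6.7]
width: 0.0067
grasp_force: 60.1
```

Request:
jog_arm([
  {"rot": [0,0,0],"linear": [0,0.2,0],"fingers": 0},
])

```text
clock: 26.5
eef_pos: [0.459, -0.0326, 0.0613]
tool_rot: [-0.001, 0.999, -0.034, 0.0]
ft_force: [-1.5, 6.9, 6.2]
width: 0.0065
grasp_force: 60.2
```

Request:
jog_arm([
  {"rot": [0,0,0],"linear": [0,0.2,0],"fingers": 0},
  {"rot": [0,0,0],"linear": [0,0.2,0],"fingers": 0},
])

```text
clock: 26.7
eef_pos: [0.4588, -0.0357, 0.0613]
tool_rot: [-0.001, 0.999, -0.034, 0.0]
ft_force: [-1.2, 14.4, 5.3]
width: 0.0068
grasp_force: 60.2
```

```bash
python3 lb.py w28
```

```text
v 538 544 bracket u [-55.7 -47.3 -24.4 -12.4  -7.7] 1025 z 61.3
v 544 549 bracket u [-35.9 -34.8 -23.5 -13.1 -12.7] 262 z 58.7
v 549 553 bracket u [-37.1 -36.6 -24.3 -12.4 -12. ] 441 z 62.3
wood top edge u [-30.7 -30.1]
upper rim end u [-6.7 -0.5]
26.75 TCP u -2.49 [-1.6 10.1  6.4]
```

This time the snap shows: 8–9 N riding, then a drop to 5.5 N as the bolt enters, then the end stop. The lower tray is at about y = -0.4 mm. Now I ease off and peel, rotating about the far corner.

Request:
jog_arm([
  {"rot": [0,0,0],"linear": [0,-0.15,0],"fingers": 0},
  {"rot": [0,0,0],"linear": [0,0,0],"fingers": 0},
  {"rot": [0,0,0],"linear": [0,0,0],"fingers": 0},
  {"rot": [0.84,-0.54,0],"linear": [0.01,0.02,-0.31],"fingers": 0},
  {"rot": [0.84,-0.54,0],"linear": [0.01,0.02,-0.31],"fingers": 0},
  {"rot": [0.84,-0.54,0],"linear": [0.01,0.02,-0.31],"fingers": 0},
  {"rot": [0.84,-0.54,0],"linear": [0.01,0.02,-0.31],"fingers": 0},
  {"rot": [0,0,0],"linear": [0,0,0],"fingers": 0},
])

```text
clock: 27.55
eef_pos: [0.4588, -0.0375, 0.0739]
tool_rot: [-0.031, 0.999, -0.035, -0.019]
ft_force: [-3.1, 5.5, -0.3]
width: 0.0069
grasp_force: 60.9
```

```bash
python3 lb.py w29 | tail -2
python3 - <<'E'
from rig import env
s=env.sense();print(s["eef_pos"],s["tool_rot"],s["ft_force"],s["moment"])
E
```

```text
v 549 553 bracket u [-37.9 -37.1 -25.9 -13.5 -12.8] 293 z 63.3
wood top edge u [-30.7 -30.2]
[ 0.45877013 -0.03739441  0.0737761 ] [-0.03070837  0.99875516 -0.03456869 -0.01871202] [-2.76082053  4.71356382 -1.39208118] [0.95672468 0.45409164 0.20942957]Traceback (most recent call last):
  File "lb.py", line 10, in <module>
    k=(z>78)&(z<86)&(v>490)&(v<520)&(u>-20)&(u<30);print("upper rim end u",np.percentile(u[k],[1,99]).round(1))
                                                                           ~~~~~~~~~~~~~^^^^^^^^^^^^^
    return _quantile_unchecked(
        a, q, axis, out, overwrite_input, method, keepdims, weights)
    return _ureduce(a,
                    func=_quantile_ureduce_func,
    ...<5 lines>...
                    overwrite_input=overwrite_input,
                    method=method)
    r = func(a, **kwargs)
    result = _quantile(arr,
                       quantiles=q,
    ...<2 lines>...
                       out=out,
                       weights=wgt)
    slices_having_nans = np.isnan(arr[-1, ...])
                                  ~~~^^^^^^^^^
IndexError: index -1 is out of bounds for axis 0 with size 0
```

Request:
jog_arm([
  {"rot": [0.84,-0.54,0],"linear": [0.01,0.02,-0.31],"fingers": 0},
  {"rot": [0.5,-0.3,0],"linear": [0.01,0.01,-0.19],"fingers": 0},
  {"rot": [0,0,0],"linear": [0,0,0],"fingers": 0},
  {"rot": [0,0,0],"linear": [0,0,0],"fingers": 0},
])

```text
clock: 28.0
eef_pos: [0.4595, -0.0381, 0.0788]
tool_rot: [-0.043, 0.998, -0.035, -0.025]
ft_force: [-1.7, 5.0, -0.8]
width: 0.0068
grasp_force: 60.8
```

```bash
cat > tilt.py <<'E'
from h import *
import sys
th=np.radians(-4.13);yb=np.array([-np.sin(th),np.cos(th)]);xb=np.array([np.cos(th),np.sin(th)])
n=sys.argv[1];m=camera_model("wrist");i,d=shot("wrist",n);P=pts("wrist",d,m)
x=P[...,:2]@xb*1000-484.2;y=P[...,:2]@yb*1000+80;z=P[...,2]*1000  # board frame
# tray floor plane (inside, inset from walls), RANSAC-free: robust refit
k=(abs(x)<36)&(y>-60)&(y<58)&(d>0)&(z>15)&(z<75)
A=np.c_[x[k],y[k],np.ones(k.sum())];b=z[k]
w=np.ones(len(b),bool)
for _ in range(8):
    c=np.linalg.lstsq(A[w],b[w],rcond=None)[0];r=b-A@c;w=abs(r-np.median(r[w]))<max(1.5,1.5*np.median(abs(r[w])))
f=lambda X,Y:c[0]*X+c[1]*Y+c[2]
print("floor plane",c.round(4),"n",w.sum(),"res",r[w].std().round(2)," floor z under grip corner",f(-53,83).round(1),"far corner",f(53,-83).round(1),"centre",c[2].round(1))
for a,e in((30,80),(-75,-40)):
    q=(x>64.)&(x<69)&(y>a)&(y<e)&(z>50)&(z<75)
    if q.sum()>20: print("bracket y",np.percentile(y[q],[2,98]).round(1),"z",np.percentile(z[q],[50,95]).round(1))
s=env.sense();print(s["clock"],s["eef_pos"].round(4),s["ft_force"].round(1),round(float(s["width"]),4))
E
python3 tilt.py w30
```

```text
floor plane [-0.0543  0.0863 47.8919] n 31944 res 0.58  floor z under grip corner 57.9 far corner 37.8 centre 47.9
bracket y [42.7 66.6] z [63.5 64.8]
bracket y [-55.2 -43.8] z [61.  63.5]
28.05 [ 0.4595 -0.0381  0.0788] [-1.7  5.3 -1.1] 0.0067
```

The grip corner is up about 21 mm, the far corner is still seated, and the lower tray is home at y ≈ -1.4 mm. I continue the peel, then lift and level.

Request:
jog_arm([
  {"rot": [0.84,-0.54,0],"linear": [0.01,0.02,-0.31],"fingers": 0},
  {"rot": [0.84,-0.54,0],"linear": [0.01,0.02,-0.31],"fingers": 0},
  {"rot": [0.84,-0.54,0],"linear": [0.01,0.02,-0.31],"fingers": 0},
  {"rot": [0.84,-0.54,0],"linear": [0.01,0.02,-0.31],"fingers": 0},
  {"rot": [0,0,0],"linear": [-0.05,-0.07,-0.5],"fingers": 0},
  {"rot": [0,0,0],"linear": [-0.05,-0.07,-0.5],"fingers": 0},
  {"rot": [0,0,0],"linear": [-0.09,-0.14,-1],"fingers": 0},
  {"rot": [0,0,0],"linear": [-0.09,-0.14,-1],"fingers": 0},
  {"rot": [0,0,0],"linear": [0,0,0],"fingers": 0},
])

```text
clock: 28.95
eef_pos: [0.4619, -0.0412, 0.1231]
tool_rot: [-0.071, 0.996, -0.034, -0.041]
ft_force: [-0.4, 0.8, -1.5]
width: 0.007
grasp_force: 60.8
```

```bash
python3 tilt.py w31
```

```text
floor plane [-4.25000e-02  1.27300e-01  8.35505e+01] n 4 res 0.03  floor z under grip corner 96.4 far corner 70.7 centre 83.6
bracket y [43.2 67.3] z [62.4 63.5]
bracket y [-68.6 -43.8] z [62.2 63.7]
29.0 [ 0.4613 -0.0411  0.1222] [ 0.2  0.5 -2.7] 0.0066
```

The tray is free and the lower tray still home (y ≈ -0.8 mm). Now I lift and level.

Request:
jog_arm([
  {"rot": [-1.61,1.04,0],"linear": [-0.18,-0.28,-1.97],"fingers": 0},
  {"rot": [-1.61,1.04,0],"linear": [-0.15,-0.23,-2],"fingers": 0},
  {"rot": [-1.61,1.04,0],"linear": [-0.11,-0.17,-2],"fingers": 0},
  {"rot": [-1.61,1.04,0],"linear": [-0.07,-0.11,-2],"fingers": 0},
  {"rot": [-1.61,1.04,0],"linear": [-0.04,-0.06,-1.5],"fingers": 0},
  {"rot": [0,0,0],"linear": [0,0,0],"fingers": 0},
  {"rot": [0,0,0],"linear": [0,0,0],"fingers": 0},
  {"rot": [0,0,0],"linear": [0,0,0],"fingers": 0},
  {"rot": [0,0,0],"linear": [0,0,0],"fingers": 0},
])

```text
clock: 29.9
eef_pos: [0.4599, -0.0408, 0.2153]
tool_rot: [-0.0, 0.999, -0.035, -0.001]
ft_force: [0.3, -0.5, -2.1]
width: 0.0066
grasp_force: 60.8
```

```bash
sed -i 's/(z>15)&(z<75)/(z>15)\&(z<230)/' tilt.py; python3 tilt.py w32
python3 - <<'E'
from rig import env
s=env.sense();print(s["tool_rot"],s["grasp_force"],s["joint_vel"].round(3))
E
```

```text
floor plane [-3.600000e-03  2.600000e-03  1.919484e+02] n 31696 res 0.58  floor z under grip corner 192.4 far corner 191.5 centre 191.9
bracket y [43.4 66.9] z [62.3 63.9]
bracket y [-68.3 -43.8] z [62.  63.5]
29.95 [ 0.46   -0.0407  0.2155] [ 0.3  0.6 -1. ] 0.0068
[-4.11436275e-04  9.99392365e-01 -3.48502236e-02 -4.39920421e-04] 60.8059224486351 [ 0.    -0.004 -0.002 -0.002  0.    -0.    -0.001]
```

The top tray is level with its floor at 192 mm, the grip is 60 N, and the lower tray is home at y ≈ -0.8 mm. Handing in.

```bash
python3 -c "
from rig import env
print(env.close_job())"
```

```text
the job is handed in; nothing more can be done
None
```

I handed the job in at about 30 s: the lower tray measured home in the rail (about 1 mm past centre) and the top tray, peeled grip corner first, is held level about 15 cm above where it sat; the catch could only be felt (a force drop on the last push), and the hand-in gave no verdict.

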